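# Load spice jars into the feed chute

## Robot

A 7-joint arm with a two-finger parallel gripper is mounted at the origin on the work surface. World frame = base frame: x ahead of the robot, y to its left, z up, the work surface at z = 0. Lengths are in mm, angles in rad, forces in N, time in s.
With the tool pointing down it reaches from about 400 to 925 mm from the base axis. Payload 5.6 kg.
Tool frame: the origin (TCP) lies at the very end of the fingers, on their centre line; the grasp point (between the pads) lies 19 mm behind it; x points along the fingers, z is the direction in which the jaws open and shut, and the axes are right-handed (so a half turn about x gives the same grasp; the last joint's range is limited). The gripper opens to 85 mm and grips with 20 to 120 N. Pads are 22 mm wide; open, the fingers measure 114 mm over their backs; the gripper's body (76 mm by 85 mm) begins 54 mm behind the grasp point. The pads swing forward as they close: fully open they stand 13 mm farther back than shut.
Start: joints at [-0.043, 0.468, -0.012, 1.603, 0.006, 1.071, -0.056], TCP at [650.006, -0.043, 231.29] pointing down, gripper open.
Joint ranges: [-2.53, 2.53], [-0.31, 2.02], [-1.57, 1.55], [0.28, 2.44], [-1.29, 4.43], [0.15, 1.84], [-2.92, 2.92]. Speed limits (rad/s): [2.57, 2.57, 3.14, 3.14, 3.14, 3.14, 3.14].

## Interface

Orientations are given as a unit quaternion [w, x, y, z].
In Python, from cell import env gives the robot as it stands. The module is installed in compiled form; this text tells all that it offers.
- The arm moves only by the tool servo_tool, never from a script. Its argument "increments" is a list of rows, each an object with "linear": the shift along the tool's x, y, z in mm, a list of three; "yaw": the turn about the tool's x in rad; "hand": the opening, from -1 (shut) to 1 (fully open). In form: [{"linear": [x, y, z], "yaw": yaw, "hand": hand}, ...]. A call has 1 to 5 rows; each row is the pose to reach, as a shift and turn from the pose commanded when the call began, along the tool's axes at that moment; what a row does not reach only later rows make up. A row lasts 1/12 s, in which the tool goes at most 41.7 mm and 7.16 degrees, less where a joint would pass 70% of its speed; a pose out of reach is approached as far as the arm can. A call with a gripper value outside its range is refused whole. The fingers move at their own pace and stop on an object; "force" is the grip in N (left out, the last holds). Time passes only in rows, so rows that repeat a pose let the fingers close. It gives the time, the measured TCP pose, the force and the opening at its end, in the units of the state.
- env.state(): the state, without advancing time (a new reading comes with each control period).
- env.capture(name): name is "scene" or "side" or "wrist"; returns the picture (420x560x3 uint8, red, green, blue); there is no depth.
- env.camera_model(name): a dict with "fx", "fy", "cx", "cy" (pixels), "view" (4x4, takes a point from world to camera coordinates). Camera axes: x right, y up, looking along -z (the intrinsics and any distortion apply to the point x, -y, -z); pixel columns grow to the right and rows downward; lengths in mm; the calibration is good to about 2 mm. A picture is of the moment at which its call begins: read the wrist's pose just before it. camera_model takes no time and is no camera call; for the wrist camera it gives the pose at the moment of the call.
- env.close_job(): hands the job in, once; it reports no verdict.
The state is a dict: "clock": time; "qpos": joint angles; "joint_vel": joint speeds; "joint_torque": joint torques, N m; "tool_pos": TCP position; "ee_rot": TCP orientation; "wrist_force": force on the tool from outside, world axes, zero at the start; "torque": the same for the moment, N m; "width": finger opening in mm.
Only numpy, scipy, OpenCV 4.12 (cv2) and the standard library are available. Lean on these libraries where they do the work, as an engineer would, in place of code of your own. Each camera call takes 0.05 s, during which the arm holds its last target.

## Task

Load both square spice jars into the sloping feed chute, one behind the other, each lying flat between the rails with its cap uphill and its base downhill. The lower jar must be fully home against the stop and the other fully home against the lower jar's cap; a jar may stick on the slope, so feel that it is home. It is glass: set the jars down rather than drop them, and leave the bowl, the tub and the spoon where they are.

Things in the scene. Friction and masses are not known exactly. Their poses are not given: they have to be found in the camera images.
- bed: Bed of the fixed feed chute: a bare aluminium channel 300 mm long, 72 mm wide, sloping 33 degrees. Origin at its low end: on the bed's top surface, centre line, at the stop's uphill face, 45 mm above the table. x points uphill along the bed, z square off its surface, y across. Two side rails, 58 mm apart inside, 4 mm thick, rise 8 mm above the bed. Where it stands and faces varies.
- top_end (a point): Middle of the bed's upper end, on its top surface; open, no wall. A jar's friction on the bed varies and is close to the slope: a released jar may slide down by itself or stick where it is. Nothing stands within 35 mm of the bed's sides.
- seat_1 (a point): Where the origin of the lower jar is when it is home against the stop: 54 mm up the bed and 25 mm off its surface. The stop is a steel plate across the low end, 8 mm thick and 42 mm high above the bed.
- seat_2 (a point): Where the origin of the upper jar is when it is home against the lower jar's cap: 162 mm up the bed and 25 mm off its surface.
- jar_a: Square amber-glass spice jar with paper label and round black screw cap. Body 50 x 50 mm, 88 mm long; cap 40 mm across, 20 mm long; 108 mm in all; 0.17 to 0.31 kg. Origin on its axis, 54 mm from base and from cap top; z axis runs base to cap, x and y square to the flat sides. It starts standing on its base on the table.
- jar_b: Square amber-glass spice jar with paper label and round black screw cap. Body 50 x 50 mm, 88 mm long; cap 40 mm across, 20 mm long; 108 mm in all; 0.17 to 0.31 kg. Origin on its axis, 54 mm from base and from cap top; z axis runs base to cap, x and y square to the flat sides. It starts lying on one flat side on the table, cap to either side or away from the robot.
- cap_a (a point): Centre of the top of jar_a's cap.
- cap_b (a point): Centre of the top of jar_b's cap.
- bowl: Bystander: steel bowl, 170 mm across, 65 mm high, loose. Origin under its centre.
- tub: Bystander: round tub with a white lid, 80 mm across, 90 mm high, loose. Origin under its centre.
- spoon: Bystander: spoon with wooden handle and metal bowl, 200 mm long, lying flat, loose. Origin near its middle.
Things that resemble listed ones, but are neither listed nor needed, are in the scene too. What is shaped like the jar_a but purple is not meant.

How it is judged:
By the outcome, as a careful person would: the job done as asked, in the order asked, and still so for the second after the job is handed in, with the robot touching nothing.
It also fails if it takes over 72 s, if anything falls off the work surface, if the arm or the gripper's body presses on something with over 40 N, if the wrist force passes 120 N, or if a joint passes its speed limit or range.

## Working session

There is one attempt and no reset: what is moved stays moved. The work goes in short steps, Python scripts to look and compute and a tool call to move; the robot and the scene stay as the last step left them, time stands still between calls to the robot, and variables do not carry over. Pictures are saved under pics/ and viewed, and the job is handed in when it is done.

Besides the shell and the picture viewer there is one more tool, called after "Request:" as name([rows], argument=value, ...), one row to a line, values as JSON. servo_tool: Moves the arm, as the interface text tells. Its arguments: {"type":"object","properties":{"increments":{"type":"array"},"force":{"type":"number"}},"required":["increments"]}

```bash
mkdir -p pics; ls; python3 - <<'E'
from cell import env
import cv2
print(env.state())
for n in ("scene","side","wrist"):
    m=env.camera_model(n); print(n,m)
    im=env.capture(n); cv2.imwrite(f"pics/{n}0.png",im[:,:,::-1])
E
```

```text
pics
{'clock': 0.0, 'qpos': array([-0.0430577 ,  0.46835845, -0.01159344,  1.60362675,  0.00600078,
        1.07140211, -0.05628427]), 'joint_vel': array([-6.60143859e-04, -4.08388089e-04, -1.37903340e-03, -6.72487880e-04,
       -3.52517125e-05,  8.57765572e-04,  1.34704805e-03]), 'joint_torque': array([-1.81076980e-04, -5.32374322e+01,  2.12178100e-02, -2.51299274e+01,
        1.13576866e-02,  7.69772858e-03, -1.10212341e-06]), 'tool_pos': array([ 6.49441826e+02, -3.71268097e-02,  2.30349183e+02]), 'ee_rot': array([ 7.06485793e-01, -4.59092579e-05,  7.07727221e-01, -4.48656743e-05]), 'wrist_force': array([ 0.34364731,  0.65258925, -0.32714762]), 'torque': array([ 0.05396817, -0.0122856 ,  0.01209188]), 'width': 85.22392854218157}
scene {'fx': 415.8249387761994, 'fy': 415.8249387761994, 'cx': 272.7455302015215, 'cy': 213.51773875244137, 'view': array([[-1.21308389e-01,  9.92559005e-01, -1.05307259e-02,
         1.68793544e+01],
       [-7.59096381e-01, -8.59288668e-02,  6.45282043e-01,
         3.39606992e+02],
       [ 6.39575609e-01,  8.62719608e-02,  7.63871841e-01,
        -1.62
[... 317 characters left out ...]
57e-01, -5.34982423e-01,  7.61185145e-01,
        -2.89613619e+02],
       [-4.41404007e-01,  6.20195516e-01,  6.48475153e-01,
        -9.68353471e+02],
       [ 0.00000000e+00,  0.00000000e+00,  0.00000000e+00,
         1.00000000e+00]])}
wrist {'fx': 364.10924993718936, 'fy': 364.10924993718936, 'cx': 283.57338304327317, 'cy': 208.26838446862905, 'view': array([[ 9.99999783e-01, -1.57162962e-04, -6.39190653e-04,
        -6.48616922e+02],
       [-5.04518494e-05,  9.49919354e-01, -3.12495148e-01,
         4.13521152e+01],
       [ 6.56292235e-04,  3.12495112e-01,  9.49919141e-01,
        -3.80280167e+02],
       [ 0.00000000e+00,  0.00000000e+00,  0.00000000e+00,
         1.00000000e+00]])}
```

View pics/scene0.png

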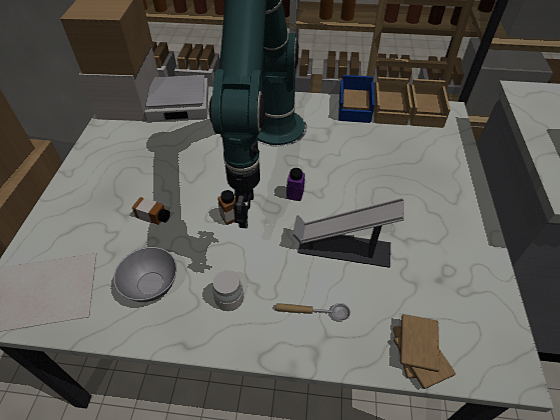

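View pics/side0.png

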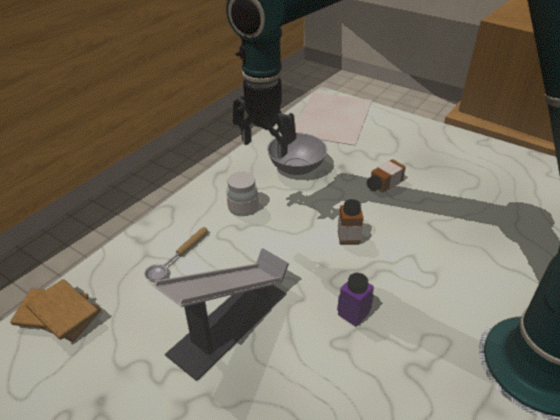

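View pics/wrist0.png

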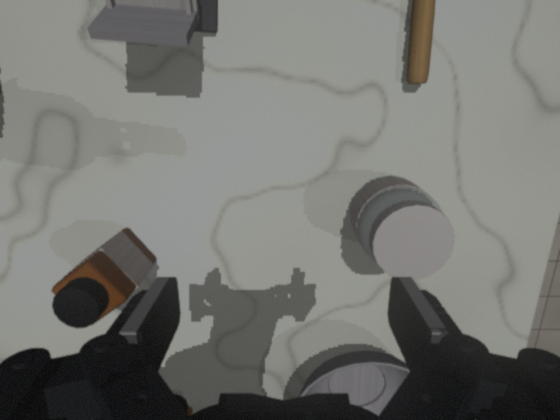

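The scene shows the chute (low end, with the stop, at scene ~(300,230); high end at ~(403,205)). There is a standing amber jar at scene (228,207) and side (350,222), which is jar_a. The amber jar lying at scene (150,210) and side (387,176) is jar_b. The standing purple jar at scene (296,184) and side (355,298) is the decoy. I'll enlarge these next.

```bash
cat > h.py <<'E'
import numpy as np, cv2
from scipy.spatial.transform import Rotation as R
def P(m,X):
    X=np.atleast_2d(X); c=(m['view'][:3,:3]@X.T).T+m['view'][:3,3]
    return np.c_[m['fx']*c[:,0]/-c[:,2]+m['cx'], m['fy']*-c[:,1]/-c[:,2]+m['cy']]
def ray(m,uv):
    Rm=m['view'][:3,:3]; t=m['view'][:3,3]; o=-Rm.T@t
    d=Rm.T@np.array([(uv[0]-m['cx'])/m['fx'],-(uv[1]-m['cy'])/m['fy'],-1]); return o,d
def atz(m,uv,z):
    o,d=ray(m,uv); return o+d*(z-o[2])/d[2]
def tri(obs):
    A=np.zeros((3,3));b=np.zeros(3)
    for m,uv in obs:
        o,d=ray(m,uv); d=d/np.linalg.norm(d); Q=np.eye(3)-np.outer(d,d); A+=Q;b+=Q@o
    X=np.linalg.solve(A,b); return X,[np.round(P(m,X)[0]-uv,1) for m,uv in obs]
def crop(src,x0,y0,w,h,s,out):
    im=cv2.imread(src)[y0:y0+h,x0:x0+w]; im=cv2.resize(im,None,fx=s,fy=s,interpolation=cv2.INTER_CUBIC)
    for k in range(0,w,10):
        cv2.line(im,(k*s,0),(k*s,8 if k%50 else 20),(0,255,0),1)
        if (x0+k)%20==0: cv2.putText(im,str(x0+k),(k*s,18),0,.35,(0,0,255),1)
    for k in range(0,h,10):
        cv2.line(im,(0,k*s),(8,k*s),(0,255,0),1)
        if (y0+k)%20==0: cv2.putText(im,str(y0+k),(0,k*s),0,.35,(0,0,255),1)
    cv2.imwrite(out,im)
E
python3 - <<'E'
from h import *
crop('pics/scene0.png',280,180,140,100,5,'pics/c1.png')
crop('pics/side0.png',140,230,160,150,4,'pics/c2.png')
crop('pics/scene0.png',120,180,140,60,5,'pics/c3.png')
crop('pics/side0.png',320,150,110,110,5,'pics/c4.png')
E
```

```text
(no output)
```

View pics/c1.png

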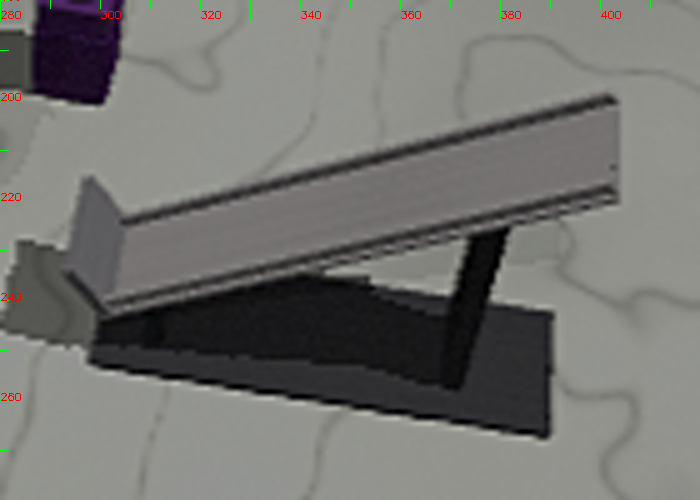

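View pics/c2.png

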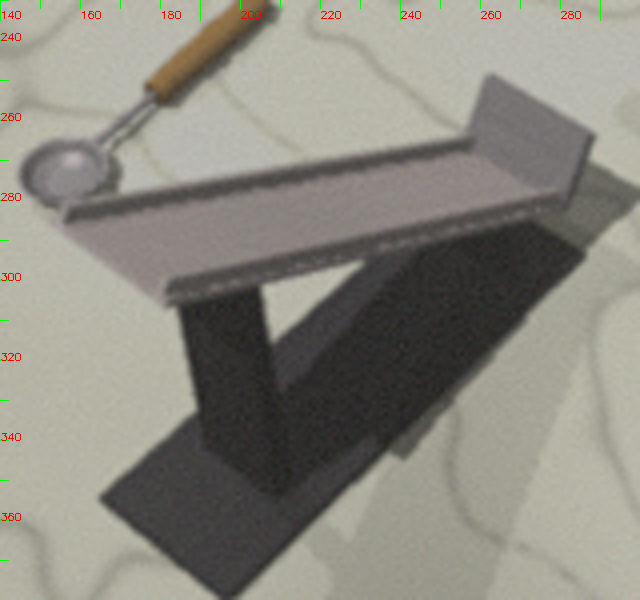

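View pics/c3.png

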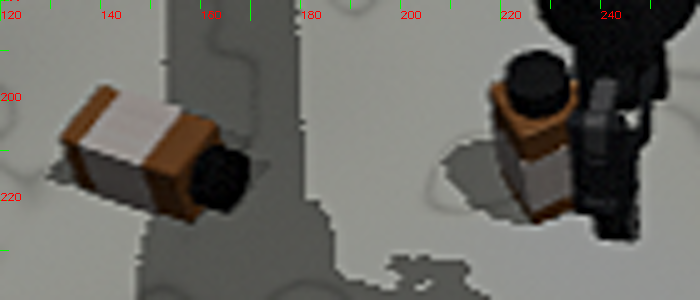

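View pics/c4.png

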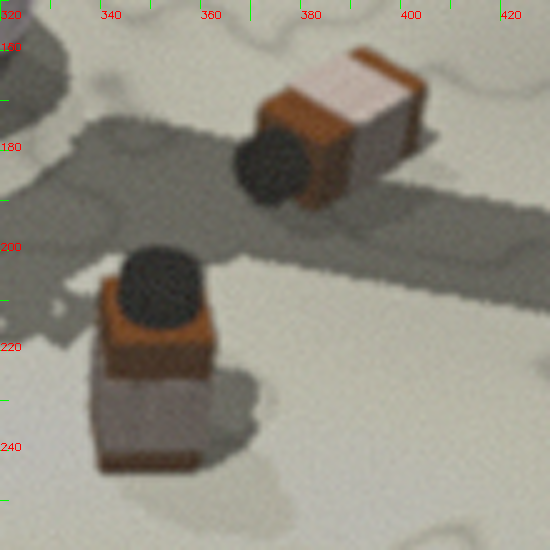

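```bash
cat > chute.py <<'E'
from h import *
from cell import env
from scipy.optimize import least_squares
sc,si=env.camera_model('scene'),env.camera_model('side')
a=np.radians(33)
def B(p,X):
    X=np.atleast_2d(X); c,s=np.cos(p[2]),np.sin(p[2])
    h=X[:,0]*np.cos(a)-X[:,2]*np.sin(a); z=X[:,0]*np.sin(a)+X[:,2]*np.cos(a)+45
    return np.c_[p[0]+c*h-s*X[:,1], p[1]+s*h+c*X[:,1], z]
E
python3 - <<'E'
from chute import *
print(-sc['view'][:3,:3].T@sc['view'][:3,3],-si['view'][:3,:3].T@si['view'][:3,3])
obs=[(sc,(403.4,199.4),(300,33,8)),(sc,(403.4,217.6),(300,-33,8)),(sc,(297.6,215.4),(0,36,42)),(sc,(293.6,233.6),(0,-36,42)),
(si,(181.3,300.5),(300,33,8)),(si,(156.3,282),(300,-33,8)),(si,(262.5,248.3),(0,-36,42)),(si,(288.8,263.8),(0,36,42))]
def f(p): return np.concatenate([P(m,B(p,X))[0]-uv for m,uv,X in obs])
r=least_squares(f,[650,150,1.6],loss='soft_l1',x_scale=[10,10,.05]); print(r.x,np.round(r.fun.reshape(-1,2),1))
p=r.x
for X in [(0,0,0),(300,0,0),(54,0,25),(162,0,25)]: print(X,B(p,X)[0])
# jar a: cap centre top and corners on table
print('capA',tri([(sc,(227.3,194.5)),(si,(350.3,205.5))]))
# side: base corner pts z=0
for n,m,uv,z in [('A side base L',si,(338.6,244.8),0),('A side base R',si,(359.6,244.5),0),('A scene base',sc,(227,225),0),
 ('A side top FR',si,(362,219),88),('A side top BL',si,(340,206),88),('A top FL',si,(342,218),88)]: print(n,atz(m,uv,z))
for n,m,uv,z in [('B sc top1',sc,(140.5,197.8),50),('B top2',sc,(132.5,208),50),('top3',sc,(163.5,205.5),50),('top4',sc,(150,213.5),50),
 ('s1',si,(390.5,159.8),50),('s2',si,(402.8,168),50),('s3',si,(370.5,170),50),('s4',si,(387,177),50)]: print(n,atz(m,uv,z))
E
```

```text
[1298.86472356  152.58141923 1021.98360391] [ 92.99871333 735.82328299 852.84559104]
[540.25678632 144.36546121   1.48912731] [[-0.4 -2.7]
 [-0.5 -2. ]
 [ 1.7 -1.6]
 [ 1.6 -0.9]
 [ 0.5 -1.1]
 [-1.2 -2.1]
 [-0.6  0.1]
 [-0.9 -0.1]]
(0, 0, 0) [540.25678632 144.36546121  45.        ]
(300, 0, 0) [560.78197283 395.1280295  208.3917105 ]
(54, 0, 25) [542.84055223 175.93213051  95.37727209]
(162, 0, 25) [550.22961937 266.20665509 154.19828787]
capA (array([474.223636  , -93.61901531, 104.38245982]), [array([0.6, 0.7]), array([ 0.9, -0.8])])
A side base L [ 4.79771411e+02 -5.95631040e+01  1.13686838e-13]
A side base R [438.82174191 -88.95003743   0.        ]
A scene base [ 506.35976621 -100.24236655    0.        ]
A side top FR [437.82922532 -80.69357586  88.        ]
A side top BL [501.95148698 -92.66581704  88.        ]
A top FL [477.00851929 -58.012644    88.        ]
B sc top1 [ 467.42781904 -382.42255714   50.        ]
B top2 [ 511.80250025 -393.26656226   50.        ]
top3 [ 490.88293103 -300.12517428   50.        ]
top4 [ 527.39686213 -332.00089425   50.        ]
s1 [ 506.12647748 -385.4662525    50.        ]
s2 [ 462.03240541 -368.74689138   50.        ]
s3 [ 529.59277907 -311.51788826   50.        ]
s4 [ 479.32557997 -307.77593082   50.        ]
```

Request:
servo_tool([
  {"linear": [0, -38, -18], "yaw": 0.1, "hand": 1},
  {"linear": [0, -76, -36], "yaw": 0.2, "hand": 1},
  {"linear": [0, -114, -54], "yaw": 0.28, "hand": 1},
  {"linear": [0, -152, -72], "yaw": 0.28, "hand": 1},
  {"linear": [0, -190, -90], "yaw": 0.28, "hand": 1},
])

```text
clock: 0.57
tool_pos: [559.6, -189.7, 231.1]
ee_rot: [0.7, 0.099, 0.7, -0.099]
wrist_force: [0.2, 0.1, 0.4]
width: 85.6
```

Request:
servo_tool([
  {"linear": [0, -40, -8], "yaw": 0, "hand": 1},
  {"linear": [0, -80, -15], "yaw": 0, "hand": 1},
  {"linear": [0, -120, -22], "yaw": 0, "hand": 1},
  {"linear": [0, -143, -27], "yaw": 0, "hand": 1},
  {"linear": [0, -143, -27], "yaw": 0, "hand": 1},
])

```text
clock: 0.98
tool_pos: [491.0, -325.1, 231.3]
ee_rot: [0.699, 0.101, 0.7, -0.103]
wrist_force: [0.4, -0.2, -0.1]
width: 85.2
```

```bash
cat > cap.py <<'E'
import sys,pickle
from h import *
from cell import env
tag=sys.argv[1]
for n in sys.argv[2:]:
    m=env.camera_model(n); im=env.capture(n); cv2.imwrite(f"pics/{n}{tag}.png",im[:,:,::-1]); pickle.dump(m,open(f"pics/{n}{tag}.pkl","wb"))
s=env.state(); print(round(s['clock'],2),s['tool_pos'].round(1),s['ee_rot'].round(4),s['wrist_force'].round(1),round(s['width'],1),s['qpos'].round(2))
E
python3 cap.py 1 wrist scene side
```

```text
1.13 [ 495.5 -317.6  231. ] [ 0.7001  0.099   0.7003 -0.0984] [-0.5 -0.2 -0.2] 85.2 [ 0.39  0.36  0.15  1.77 -0.06  1.02  0.29]
```

View pics/wrist1.png

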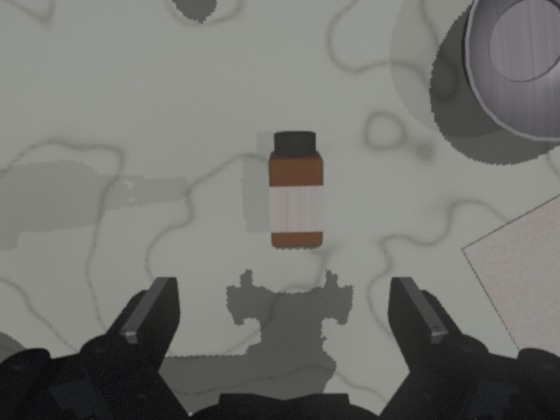

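View pics/scene1.png

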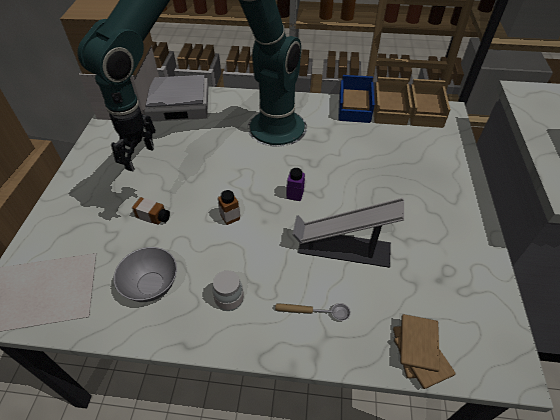

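```bash
python3 - <<'E'
from h import *
import pickle
m=pickle.load(open('pics/wrist1.pkl','rb'))
print(-m['view'][:3,:3].T@m['view'][:3,3])
for uv in [(269.5,155),(323,153),(271.5,247.5),(322,246.5)]: print(uv, atz(m,uv,50).round(1))
for uv in [(275,133),(315,133)]: print('cap',atz(m,uv,25).round(1))
crop('pics/scene1.png',200,175,60,60,9,'pics/d1.png')
E
```

```text
[ 513.28289187 -248.46975698  374.3364265 ]
(269.5, 155) [ 484.8 -300.    50. ]
(323, 153) [ 531.1 -312.    50. ]
(271.5, 247.5) [ 459.6 -387.    50. ]
(322, 246.5) [ 507. -400.   50.]
cap [ 493.8 -285.5   25. ]
cap [ 530.  -296.4   25. ]
```

View pics/d1.png

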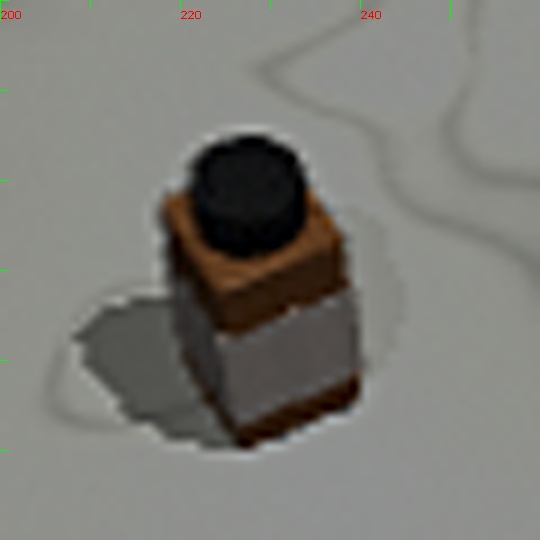

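Request:
servo_tool([
  {"linear": [20, -30, 9], "yaw": 0, "hand": 1},
  {"linear": [60, -30, 9], "yaw": 0, "hand": 1},
  {"linear": [100, -30, 9], "yaw": 0, "hand": 1},
  {"linear": [135, -30, 9], "yaw": 0, "hand": 1},
  {"linear": [135, -30, 9], "yaw": 0, "hand": 1},
])

```text
clock: 1.55
tool_pos: [492.5, -344.5, 89.0]
ee_rot: [0.696, 0.1, 0.705, -0.095]
wrist_force: [-1.0, 1.3, 0.6]
width: 85.4
```

```bash
python3 cap.py 2 wrist
```

```text
1.6 [ 494.4 -346.1   92.7] [ 0.6977  0.0992  0.703  -0.0962] [-0.   0.   0.7] 85.3 [ 0.45  0.56  0.14  1.82 -0.11  0.77  0.37]
```

View pics/wrist2.png

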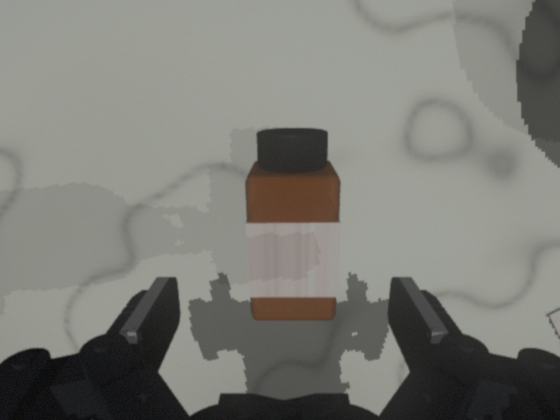

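```bash
python3 - <<'E'
from h import *
import pickle
m=pickle.load(open('pics/wrist2.pkl','rb'))
p=[atz(m,uv,50) for uv in [(247,177),(340,177),(251.5,317),(335.5,317)]]
for q in p: print(q.round(1))
from cell import env
s=env.state(); R0=R.from_quat(s['ee_rot'],scalar_first=True).as_matrix()
print(s['tool_pos'],s['clock']); print(R0.round(3))
for q in p: print((R0.T@(q-s['tool_pos'])).round(1))
E
```

```text
[ 483.4 -304.1   50. ]
[ 529.3 -317.    50. ]
[ 460.6 -384.6   50. ]
[ 507.8 -397.6   50. ]
[ 494.37035637 -346.09244553   92.72175885] 1.6
[[-0.007  0.274  0.962]
 [ 0.005  0.962 -0.274]
 [-1.     0.003 -0.008]]
[ 43.   37.3 -21.7]
[42.6 37.4 26. ]
[ 42.8 -46.4 -21.6]
[ 42.4 -46.   27.4]
```

Request:
servo_tool([
  {"linear": [30, 0, 2.5], "yaw": 0, "hand": 1},
  {"linear": [60, 0, 2.5], "yaw": 0, "hand": 1},
  {"linear": [83, 0, 2.5], "yaw": 0, "hand": 1},
  {"linear": [83, 0, 2.5], "yaw": 0, "hand": 1},
  {"linear": [83, 0, 2.5], "yaw": 0, "hand": 1},
])

```text
clock: 2.02
tool_pos: [499.5, -350.0, 14.8]
ee_rot: [0.701, 0.098, 0.7, -0.098]
wrist_force: [0.6, 0.2, 0.2]
width: 85.5
```

Request:
servo_tool([
  {"linear": [0, 0, 0], "yaw": 0, "hand": 0},
  {"linear": [0, 0, 0], "yaw": 0, "hand": -1},
  {"linear": [0, 0, 0], "yaw": 0, "hand": -1},
  {"linear": [0, 0, 0], "yaw": 0, "hand": -1},
  {"linear": [0, 0, 0], "yaw": 0, "hand": -1},
], force=25)

```text
clock: 2.43
tool_pos: [499.2, -350.9, 15.6]
ee_rot: [0.701, 0.098, 0.699, -0.099]
wrist_force: [-0.9, 1.3, 6.7]
width: 49.4
```

Request:
servo_tool([
  {"linear": [-15, 0, 0], "yaw": 0, "hand": -1},
  {"linear": [-50, 0, 0], "yaw": 0, "hand": -1},
  {"linear": [-90, 0, 0], "yaw": 0, "hand": -1},
  {"linear": [-130, 10, -2], "yaw": 0, "hand": -1},
  {"linear": [-165, 40, -8], "yaw": 0, "hand": -1},
])

```text
clock: 2.85
tool_pos: [500.6, -317.5, 178.7]
ee_rot: [0.701, 0.099, 0.698, -0.103]
wrist_force: [1.3, -0.4, -2.1]
width: 49.7
```

Request:
servo_tool([
  {"linear": [-20, 35, -7], "yaw": 0, "hand": -1},
  {"linear": [-40, 70, -14], "yaw": 0, "hand": -1},
  {"linear": [-60, 105, -21], "yaw": 0, "hand": -1},
  {"linear": [-70, 143, -28], "yaw": 0, "hand": -1},
  {"linear": [-70, 182, -36], "yaw": 0, "hand": -1},
])

```text
clock: 3.27
tool_pos: [518.2, -127.0, 248.5]
ee_rot: [0.703, 0.099, 0.698, -0.099]
wrist_force: [1.9, 0.2, -2.4]
width: 49.7
```

Request:
servo_tool([
  {"linear": [0, 39, -8], "yaw": -0.05, "hand": -1},
  {"linear": [0, 78, -15], "yaw": -0.1, "hand": -1},
  {"linear": [0, 117, -23], "yaw": -0.15, "hand": -1},
  {"linear": [0, 156, -30], "yaw": -0.2, "hand": -1},
  {"linear": [0, 190, -37], "yaw": -0.2, "hand": -1},
])

```text
clock: 3.68
tool_pos: [533.6, 67.7, 245.6]
ee_rot: [0.707, 0.027, 0.706, -0.027]
wrist_force: [1.3, -0.0, -1.6]
width: 49.7
```

```bash
python3 cap.py 3 wrist
```

```text
3.73 [533.6  76.3 245.6] [ 0.7073  0.0266  0.7061 -0.0224] [ 0.6  7.2 -0.9] 49.7 [-0.15  0.27 -0.06  1.86  0.01  1.01 -0.28]
```

View pics/wrist3.png

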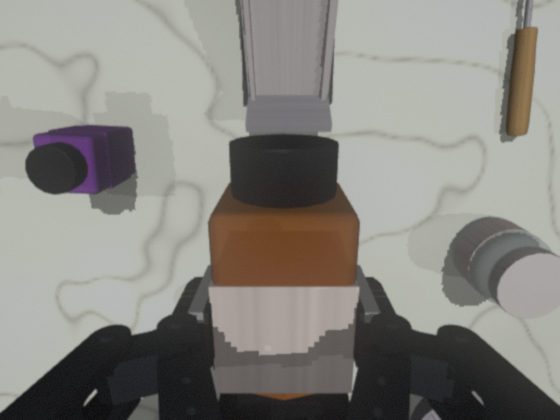

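```bash
python3 - <<'E'
from h import *
crop('pics/wrist3.png',230,0,120,140,5,'pics/d3.png')
E
```

```text
(no output)
```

View pics/d3.png

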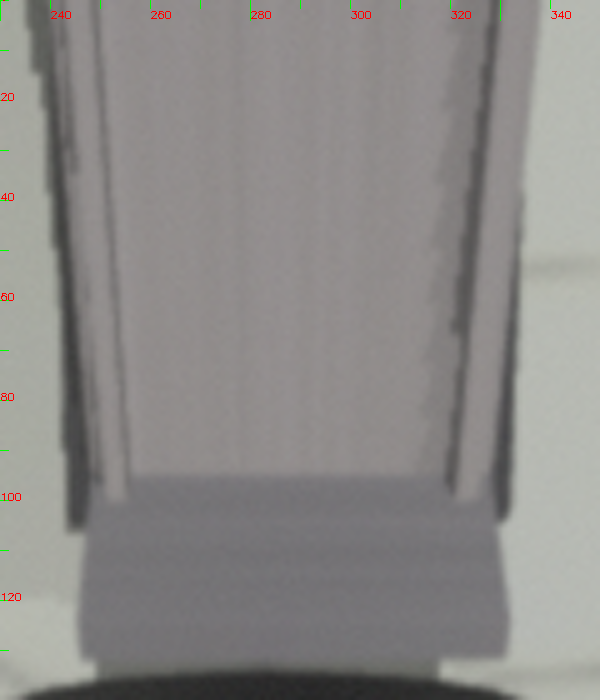

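```bash
python3 - <<'E'
from chute import *
import pickle
m=pickle.load(open('pics/wrist3.pkl','rb'))
s0=(atz(m,(255.5,95),45)+atz(m,(320,95),45))/2
print('junc',atz(m,(255.5,95),45),atz(m,(320,95),45),s0)
obs=[(m,(246,125),(0,36,42)),(m,(331.5,125),(0,-36,42)),(m,(255.5,95),(0,29,0)),(m,(320,95),(0,-29,0))]
w=[1]*4
obs2=[(sc,(403.4,199.4),(300,33,8)),(sc,(403.4,217.6),(300,-33,8)),(sc,(297.6,215.4),(0,36,42)),(sc,(293.6,233.6),(0,-36,42)),
(si,(181.3,300.5),(300,33,8)),(si,(156.3,282),(300,-33,8)),(si,(262.5,248.3),(0,-36,42)),(si,(288.8,263.8),(0,36,42))]
# rail line points: bed x unknown -> distance in px to projected line
lines=[((249.4,0),29,8),((327.5,20),-29,8)]
def f(p,o):
    r=[P(mm,B(p,X))[0]-uv for mm,uv,X in o]
    L=[]
    for uv,y,z in lines:
        q=P(m,B(p,[(60,y,z),(140,y,z)])); d=q[1]-q[0]; n=np.array([-d[1],d[0]])/np.linalg.norm(d); L.append((np.array(uv)-q[0])@n)
    return np.concatenate(r+[L])
for o in (obs,obs+obs2):
    r=least_squares(f,[540,144,1.49],args=(o,),x_scale=[10,10,.05]); print(r.x,np.round(r.fun,1))
p=r.x
from cell import env
s=env.state();print(s['tool_pos'],s['clock'])
E
```

```text
junc [513.82490006 143.52265116  45.        ] [571.8519254  139.05399879  45.        ] [542.83841273 141.28832498  45.        ]
[543.06965897 141.08501802   1.49390095] [-0.9 -0.2  0.4 -0.2  0.4  0.2  0.2  0.2  0.8 -0.8]
[542.98041104 141.66174128   1.49473078] [-1.  -0.9  0.3 -1.   0.2 -0.4  0.  -0.5 -1.4 -2.5 -1.4 -1.6  0.7 -1.
  0.7 -0.2  1.1 -2.6 -0.7 -3.3 -1.  -1.1 -1.3 -1.5  1.  -0.5]
[533.56811491  76.25168397 245.62463559] 3.7333
```

Request:
servo_tool([
  {"linear": [0, 36, 1], "yaw": 0, "hand": -1},
  {"linear": [15, 72, 3], "yaw": 0, "hand": -1},
  {"linear": [45, 109, 4], "yaw": 0, "hand": -1},
  {"linear": [75, 109, 4], "yaw": 0, "hand": -1},
  {"linear": [95, 109, 4], "yaw": 0, "hand": -1},
])

```text
clock: 4.15
tool_pos: [544.9, 176.2, 147.5]
ee_rot: [0.706, 0.027, 0.707, -0.026]
wrist_force: [0.4, -0.6, -2.3]
width: 49.5
```

Request:
servo_tool([
  {"linear": [0, 0, 0], "yaw": 0, "hand": -1},
  {"linear": [0, 0, 0], "yaw": 0, "hand": -1},
])

```text
clock: 4.32
tool_pos: [546.1, 172.5, 149.4]
ee_rot: [0.706, 0.028, 0.707, -0.029]
wrist_force: [-0.2, -0.6, -2.2]
width: 49.6
```

Request:
servo_tool([
  {"linear": [0, 12.5, 0], "yaw": 0, "hand": -1},
  {"linear": [0, 12.5, 0], "yaw": 0, "hand": -1},
  {"linear": [0, 12.5, 0], "yaw": 0, "hand": -1},
])

```text
clock: 4.57
tool_pos: [548.7, 187.0, 151.7]
ee_rot: [0.708, 0.029, 0.705, -0.027]
wrist_force: [-0.1, -0.7, -1.5]
width: 49.7
```

```bash
python3 cap.py 4 wrist side scene; python3 - <<'E'
from h import *
import cv2
a=cv2.imread('pics/side4.png')[200:360,150:330]; b=cv2.imread('pics/scene4.png')[150:280,240:420]
a=cv2.resize(a,None,fx=3,fy=3)[:480]; b=cv2.resize(b,None,fx=3,fy=3)
cv2.imwrite('pics/e4.png',a); cv2.imwrite('pics/f4.png',b)
E
```

```text
4.72 [548.  185.6 150.6] [ 0.7071  0.0285  0.706  -0.0283] [-0.  -0.  -2.4] 49.6 [-0.31  0.45 -0.09  1.85  0.05  0.85 -0.51]
```

View pics/wrist4.png

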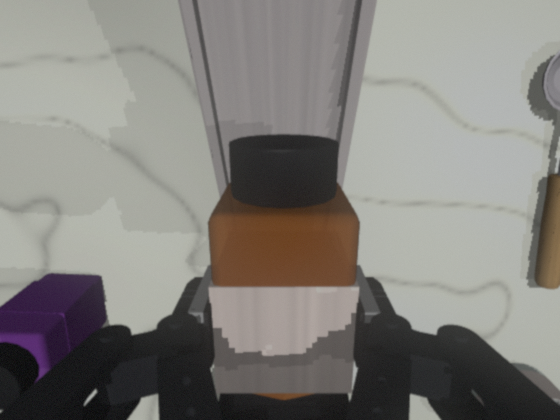

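View pics/e4.png

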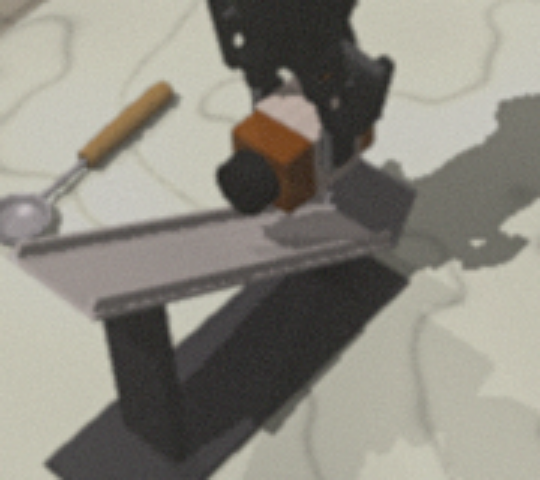

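View pics/f4.png

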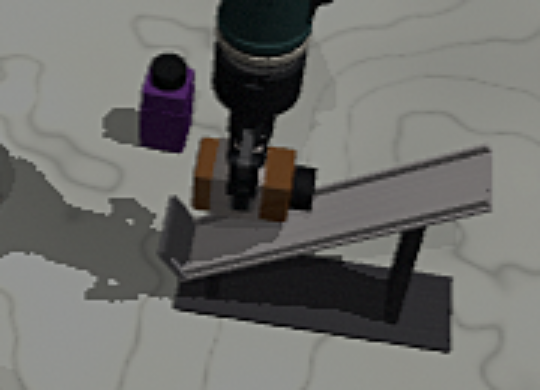

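```bash
python3 - <<'E'
from h import *
crop('pics/wrist4.png',170,0,220,150,3,'pics/d4.png')
E
```

View pics/d4.png

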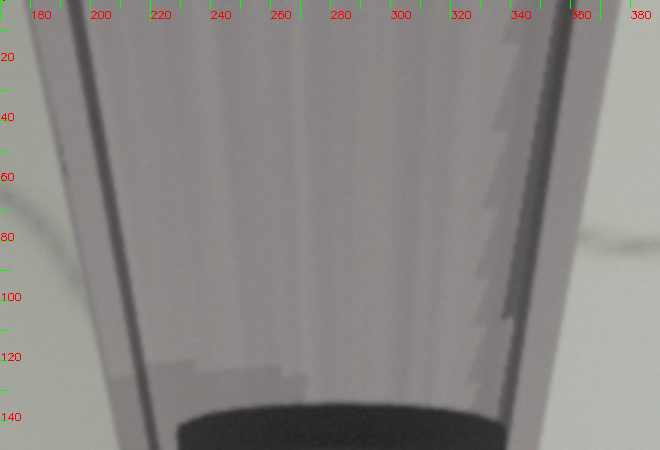

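```bash
python3 - <<'E'
from chute import *
import pickle
m=pickle.load(open('pics/wrist4.pkl','rb'))
lines=[((192,0),29),((220,150),29),((361,0),-29),((340,145),-29)]
def f(p):
    L=[(p[1]-141.2)/3]
    for uv,y in lines:
        q=P(m,B(p,[(100,y,8),(200,y,8)])); d=q[1]-q[0]; n=np.array([-d[1],d[0]])/np.linalg.norm(d); L.append((np.array(uv)-q[0])@n)
    return np.array(L)
r=least_squares(f,[543,141.2,1.494],x_scale=[10,10,.05]);print(r.x,r.fun.round(2))
p=np.array([543,141.2,1.494])
s=env.state(); Rt=R.from_quat(s['ee_rot'],scalar_first=True).as_matrix(); print(Rt.round(3))
for p in (p,r.x):
  d=s['tool_pos'][:2]-p[:2]; c,sn=np.cos(p[2]),np.sin(p[2]); print('h',d@[c,sn],'lat',d@[-sn,c],'tool yaw err',np.arctan2(Rt[1,1],Rt[0,1])-p[2])
E
```

```text
[543.75695288 141.55580767   1.50313041] [ 0.12  0.21 -0.21 -0.21  0.22]
[[ 0.002  0.08   0.997]
 [ 0.     0.997 -0.08 ]
 [-1.     0.     0.002]]
h 44.61064612999273 lat -1.6317752450084022 tool yaw err -0.0035613073701399323
h 44.1877138534961 lat -1.3078520171795285 tool yaw err -0.012691714846826851
```

Request:
servo_tool([
  {"linear": [15, 0, -1.4], "yaw": -0.008, "hand": -1},
  {"linear": [28, 0, -1.4], "yaw": -0.008, "hand": -1},
  {"linear": [32, 0, -1.4], "yaw": -0.008, "hand": -1},
  {"linear": [35, 0, -1.4], "yaw": -0.008, "hand": -1},
  {"linear": [38, 0, -1.4], "yaw": -0.008, "hand": -1},
], force=20)

```text
clock: 5.13
tool_pos: [546.7, 182.7, 112.6]
ee_rot: [0.707, 0.025, 0.707, -0.027]
wrist_force: [-2.5, -9.1, 7.5]
width: 49.6
```

Request:
servo_tool([
  {"linear": [2, 0, 0], "yaw": 0, "hand": -1},
  {"linear": [4, 0, 0], "yaw": 0, "hand": -1},
  {"linear": [6, 0, 0], "yaw": 0, "hand": -1},
])

```text
clock: 5.38
tool_pos: [546.6, 181.8, 106.7]
ee_rot: [0.706, 0.025, 0.707, -0.028]
wrist_force: [-2.2, -8.8, 6.0]
width: 49.6
```

Request:
servo_tool([
  {"linear": [2, 0, 0], "yaw": 0, "hand": -1},
  {"linear": [4, 0, 0], "yaw": 0, "hand": -1},
  {"linear": [6, 0, 0], "yaw": 0, "hand": -1},
  {"linear": [8, 0, 0], "yaw": 0, "hand": -1},
])

```text
clock: 5.72
tool_pos: [546.5, 180.8, 99.1]
ee_rot: [0.706, 0.025, 0.707, -0.029]
wrist_force: [-4.4, -12.3, 12.2]
width: 49.7
```

```bash
python3 cap.py 5 wrist side scene; python3 - <<'E'
from h import *
import cv2
a=cv2.imread('pics/side5.png')[200:360,150:330]; b=cv2.imread('pics/scene5.png')[150:280,240:420]
a=cv2.resize(a,None,fx=3,fy=3)[:300]; b=cv2.resize(b,None,fx=3,fy=3)[:300]
cv2.imwrite('pics/e5.png',np.vstack([a,b]))
E
```

```text
5.87 [546.5 180.7  98.8] [ 0.7062  0.0247  0.707  -0.0287] [ -3.6 -10.9   7.8] 49.8 [-0.31  0.52 -0.09  1.88  0.07  0.75 -0.51]
```

View pics/e5.png

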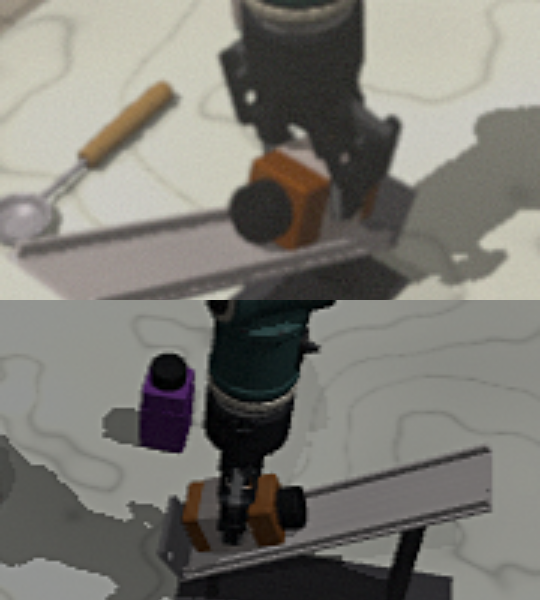

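Request:
servo_tool([
  {"linear": [2, 0, 0], "yaw": 0, "hand": -1},
  {"linear": [4, 0, 0], "yaw": 0, "hand": -1},
  {"linear": [5, 0, 0], "yaw": 0, "hand": -1},
])

```text
clock: 6.12
tool_pos: [546.4, 180.2, 93.9]
ee_rot: [0.706, 0.025, 0.707, -0.029]
wrist_force: [-2.9, -13.2, 10.2]
width: 49.7
```

Request:
servo_tool([
  {"linear": [1.5, 0, 0], "yaw": 0, "hand": -1},
  {"linear": [3, 0, 0], "yaw": 0, "hand": -1},
])

```text
clock: 6.28
tool_pos: [546.4, 180.0, 90.9]
ee_rot: [0.706, 0.025, 0.707, -0.029]
wrist_force: [-4.1, -13.3, 10.8]
width: 49.5
```

Request:
servo_tool([
  {"linear": [1.5, 0, 0], "yaw": 0, "hand": -1},
  {"linear": [2.5, 0, 0], "yaw": 0, "hand": -1},
])

```text
clock: 6.45
tool_pos: [546.4, 180.0, 88.3]
ee_rot: [0.706, 0.024, 0.707, -0.029]
wrist_force: [-5.3, -13.1, 10.6]
width: 49.7
```

```bash
python3 cap.py 6 wrist side scene; python3 - <<'E'
from h import *
import cv2
a=cv2.imread('pics/side6.png')[210:310,190:310]; b=cv2.imread('pics/scene6.png')[190:260,280:400]
a=cv2.resize(a,None,fx=5,fy=5)[:330]; b=cv2.resize(b,None,fx=5,fy=5)[:270]
cv2.imwrite('pics/e6.png',np.vstack([a[:330],b]))
E
```

```text
6.6 [546.4 180.   88.2] [ 0.7061  0.0245  0.7071 -0.0292] [ -3.2 -13.2   8.2] 50.0 [-0.31  0.53 -0.08  1.88  0.07  0.73 -0.52]
```

View pics/e6.png

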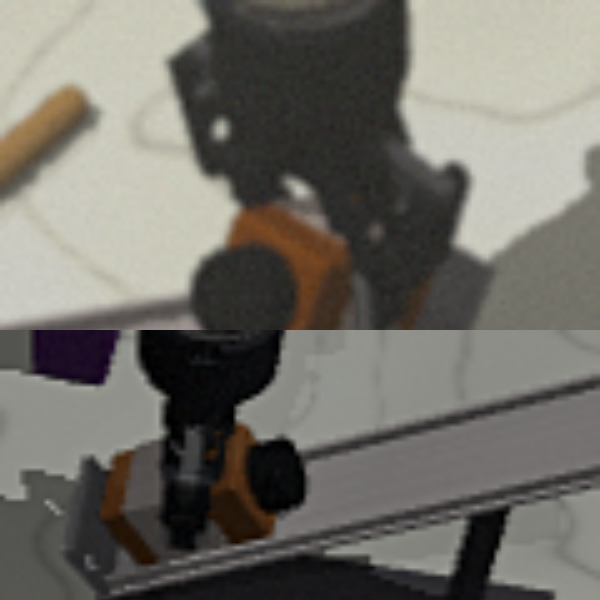

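View pics/wrist6.png

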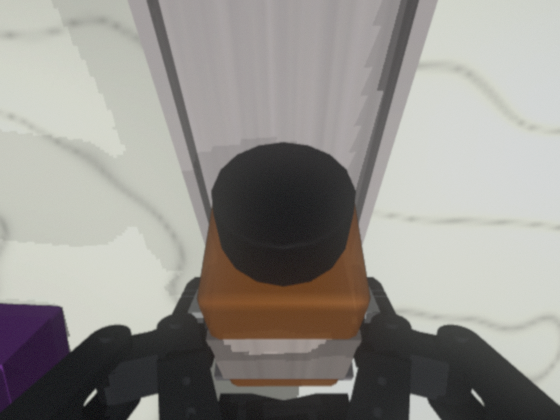

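Request:
servo_tool([
  {"linear": [1, 0, 0], "yaw": 0, "hand": -1},
  {"linear": [2, 0, 0], "yaw": 0, "hand": -1},
  {"linear": [2, 0, 0], "yaw": 0, "hand": -1},
])

```text
clock: 6.85
tool_pos: [546.4, 180.0, 87.2]
ee_rot: [0.706, 0.024, 0.707, -0.029]
wrist_force: [-6.9, -13.8, 16.3]
width: 49.5
```

Request:
servo_tool([
  {"linear": [1, 0, 0], "yaw": 0, "hand": -1},
  {"linear": [2, 0, 0], "yaw": 0, "hand": -1},
  {"linear": [2, 0, 0], "yaw": 0, "hand": -1},
])

```text
clock: 7.1
tool_pos: [546.4, 180.0, 87.1]
ee_rot: [0.706, 0.024, 0.707, -0.029]
wrist_force: [-11.4, -15.7, 31.0]
width: 49.4
```

Request:
servo_tool([
  {"linear": [-2, 0, 0], "yaw": 0, "hand": -1},
  {"linear": [-3, 0, 0], "yaw": 0, "hand": -1},
])

```text
clock: 7.27
tool_pos: [546.7, 180.7, 87.7]
ee_rot: [0.707, 0.025, 0.707, -0.029]
wrist_force: [-1.0, -9.0, 3.9]
width: 49.9
```

```bash
python3 cap.py 7 wrist side scene; python3 - <<'E'
from h import *
crop('pics/wrist7.png',180,130,200,200,3,'pics/d7.png')
crop('pics/side7.png',200,230,100,70,7,'pics/e7.png')
crop('pics/scene7.png',285,190,100,70,7,'pics/f7.png')
E
```

```text
7.42 [546.7 180.9  87.7] [ 0.7064  0.0246  0.7068 -0.0285] [ -3.4 -11.3  10.6] 49.7 [-0.31  0.53 -0.08  1.88  0.07  0.73 -0.52]
```

View pics/d7.png

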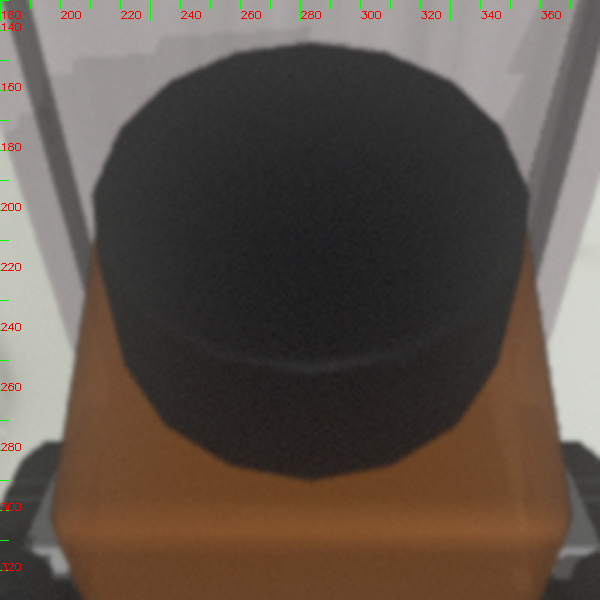

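View pics/e7.png

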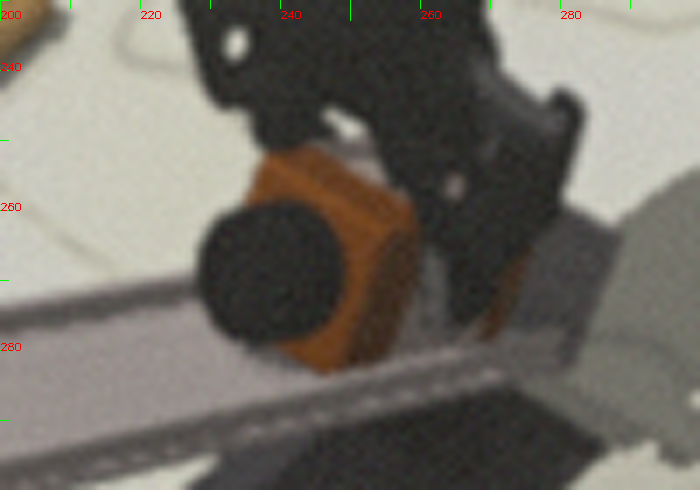

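View pics/f7.png

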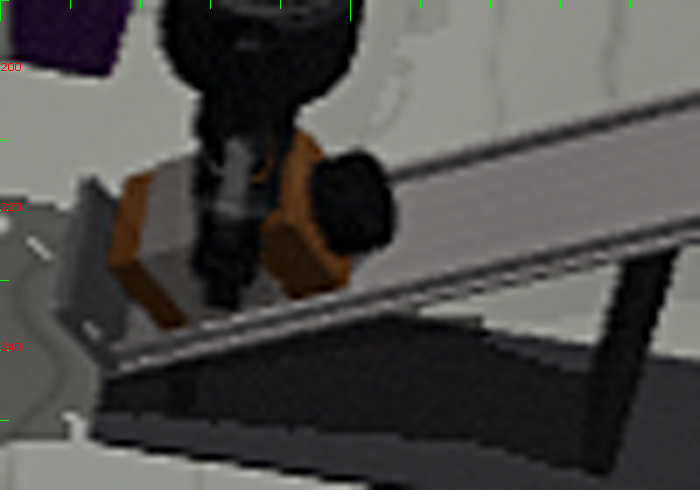

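```bash
cat > jarfit.py <<'E'
from chute import *
import pickle
from scipy.optimize import minimize
def fit(tag,obs,p=np.array([543.3,141.3,1.498]),x0=(80,25,0,0)):
    m=pickle.load(open(f'pics/wrist{tag}.pkl','rb'))
    # jar local: u along axis from origin, v up off bed, w across ; tilt t (rad) relative to the bed
    def J(q,L):
        u,w,v=L; t=q[2]; return (q[0]+u*np.cos(t)-v*np.sin(t), q[3]+w, q[1]+u*np.sin(t)+v*np.cos(t))
    def f(q): return np.concatenate([P(m,B(p,J(q,L)))[0]-uv for uv,L in obs])
    r=least_squares(f,x0,x_scale=[10,10,.1,3]); print('x,z,tilt deg,lat',r.x[0].round(1),r.x[1].round(1),np.degrees(r.x[2]).round(1),r.x[3].round(1)); print(r.fun.reshape(-1,2).round(1).tolist()); return r.x
E
python3 - <<'E'
from jarfit import *
obs=[((211,195),(54,20,0)),((356,195),(54,-20,0)),((284,144),(54,0,-20)),((284,252.5),(54,0,20)),((284,289.5),(34,0,20)),((197,303),(33,25,25)),((370,303),(33,-25,25))]
fit(7,obs)
E
```

```text
x,z,tilt deg,lat 69.0 20.5 1.8 0.1
[[2.5, -2.0], [-2.4, -2.4], [-0.6, 0.0], [-0.2, 1.7], [-0.2, -1.8], [0.9, 2.4], [-0.1, 1.9]]
```

Request:
servo_tool([
  {"linear": [0.8, -2, 0], "yaw": 0, "hand": -1},
  {"linear": [2, -4, 0], "yaw": 0, "hand": -1},
  {"linear": [3, -6, 0], "yaw": 0, "hand": -1},
])

```text
clock: 7.67
tool_pos: [547.6, 179.4, 86.8]
ee_rot: [0.708, 0.026, 0.705, -0.026]
wrist_force: [-1.8, -2.8, 17.0]
width: 49.6
```

Request:
servo_tool([
  {"linear": [1, -1.7, 0], "yaw": 0, "hand": -1},
  {"linear": [2, -3.4, 0], "yaw": 0, "hand": -1},
])

```text
clock: 7.83
tool_pos: [548.4, 176.5, 85.0]
ee_rot: [0.709, 0.026, 0.705, -0.025]
wrist_force: [-1.3, -1.2, 16.3]
width: 49.7
```

Request:
servo_tool([
  {"linear": [0.8, -1.7, 0], "yaw": 0, "hand": -1},
  {"linear": [1.6, -3.4, 0], "yaw": 0, "hand": -1},
])

```text
clock: 8.0
tool_pos: [548.3, 173.2, 83.0]
ee_rot: [0.709, 0.026, 0.704, -0.025]
wrist_force: [0.7, -1.1, 10.6]
width: 49.3
```

Request:
servo_tool([
  {"linear": [0.8, -1.7, 0], "yaw": 0, "hand": -1},
  {"linear": [1.6, -3.4, 0], "yaw": 0, "hand": -1},
])

```text
clock: 8.17
tool_pos: [547.7, 169.8, 80.7]
ee_rot: [0.709, 0.026, 0.705, -0.025]
wrist_force: [0.5, -0.9, 7.4]
width: 50.0
```

Request:
servo_tool([
  {"linear": [0.8, -1.7, 0], "yaw": 0, "hand": -1},
  {"linear": [1.6, -3.4, 0], "yaw": 0, "hand": -1},
])

```text
clock: 8.33
tool_pos: [546.7, 166.3, 78.4]
ee_rot: [0.708, 0.026, 0.705, -0.025]
wrist_force: [0.5, -0.7, 4.7]
width: 49.7
```

Request:
servo_tool([
  {"linear": [1.1, -1.7, 0], "yaw": 0, "hand": -1},
  {"linear": [2.2, -3.4, 0], "yaw": 0, "hand": -1},
])

```text
clock: 8.5
tool_pos: [546.7, 165.4, 77.6]
ee_rot: [0.708, 0.027, 0.705, -0.024]
wrist_force: [-3.6, 5.4, 24.2]
width: 49.5
```

```bash
python3 cap.py 8 wrist scene; python3 - <<'E'
from h import *
crop('pics/wrist8.png',180,130,200,200,3,'pics/d8.png')
crop('pics/scene8.png',285,190,100,70,7,'pics/f8.png')
E
```

```text
8.6 [546.6 165.3  77.6] [ 0.7083  0.0268  0.705  -0.024 ] [-3.3  3.4 15.9] 49.6 [-0.28  0.54 -0.09  1.91  0.07  0.69 -0.48]
```

View pics/f8.png

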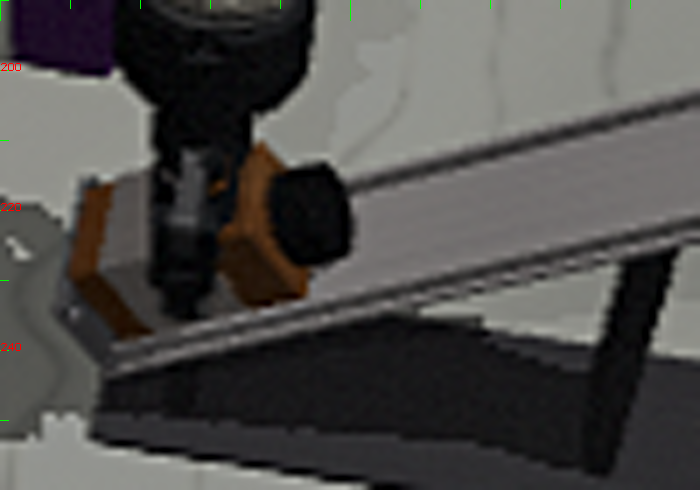

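View pics/d8.png

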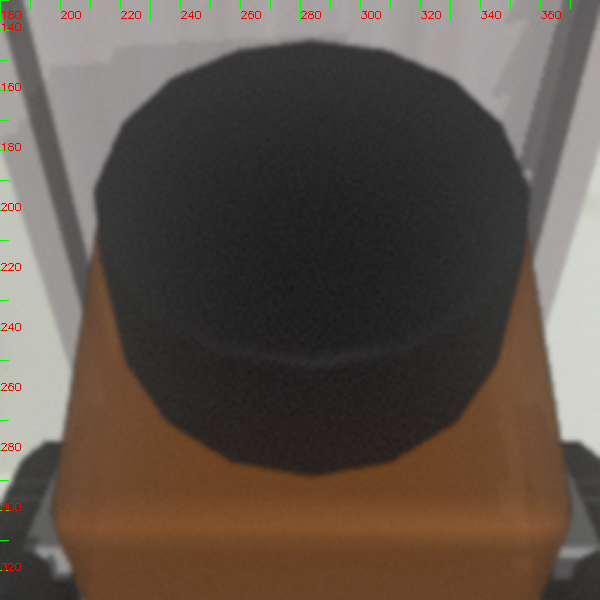

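Request:
servo_tool([
  {"linear": [-0.5, 1, 0], "yaw": 0, "hand": -1},
  {"linear": [-0.5, 1, 0], "yaw": 0, "hand": -0.2},
  {"linear": [-0.5, 1, 0], "yaw": 0, "hand": 0.5},
  {"linear": [-0.5, 1, 0], "yaw": 0, "hand": 0.5},
  {"linear": [-0.5, 1, 0], "yaw": 0, "hand": 0.5},
])

```text
clock: 9.02
tool_pos: [544.5, 163.7, 74.7]
ee_rot: [0.707, 0.026, 0.707, -0.026]
wrist_force: [-0.3, 0.0, -0.8]
width: 63.9
```

Request:
servo_tool([
  {"linear": [-10, 0, 0], "yaw": 0, "hand": 0.5},
  {"linear": [-35, 0, 0], "yaw": 0, "hand": 0.5},
  {"linear": [-70, 0, 0], "yaw": 0, "hand": 0.5},
  {"linear": [-105, 0, 0], "yaw": 0, "hand": 0.5},
  {"linear": [-120, 0, 0], "yaw": 0, "hand": 0.5},
])

```text
clock: 9.43
tool_pos: [546.5, 164.5, 199.7]
ee_rot: [0.709, 0.026, 0.705, -0.025]
wrist_force: [1.3, 0.3, 0.0]
width: 63.8
```

```bash
python3 cap.py 9 wrist scene side; python3 - <<'E'
from h import *
crop('pics/scene9.png',285,190,100,70,5,'pics/f9.png')
crop('pics/side9.png',200,230,100,70,5,'pics/e9.png')
a=cv2.imread('pics/f9.png');b=cv2.imread('pics/e9.png');cv2.imwrite('pics/g9.png',np.vstack([a[:300],b[:300]]))
E
```

```text
9.58 [545.3 164.1 196.6] [ 0.7078  0.0259  0.7055 -0.0251] [-0.1 -0.  -0.7] 64.0 [-0.27  0.37 -0.1   1.83  0.05  0.93 -0.46]
```

View pics/g9.png

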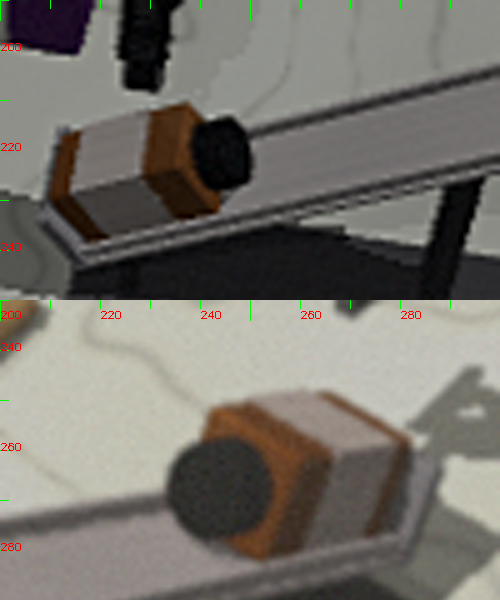

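View pics/wrist9.png

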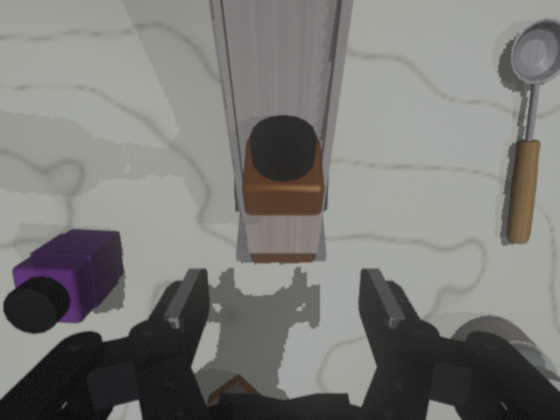

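Request:
servo_tool([
  {"linear": [-5, -39, -6], "yaw": -0.1, "hand": 1},
  {"linear": [-5, -78, -12], "yaw": -0.2, "hand": 1},
  {"linear": [-5, -117, -18], "yaw": -0.3, "hand": 1},
  {"linear": [-5, -156, -24], "yaw": -0.4, "hand": 1},
  {"linear": [-5, -195, -31], "yaw": -0.5, "hand": 1},
])

```text
clock: 10.0
tool_pos: [497.9, -30.1, 198.3]
ee_rot: [0.69, -0.152, 0.692, 0.152]
wrist_force: [1.0, 0.2, -0.5]
width: 85.7
```

```bash
cat > go.py <<'E'
import sys
from h import *
from cell import env
s=env.state(); Rt=R.from_quat(s['ee_rot'],scalar_first=True).as_matrix()
t=np.array([float(v) for v in sys.argv[1:4]]); az=np.degrees(np.arctan2(Rt[1,2],Rt[0,2]))
print('pos',s['tool_pos'].round(1),'jaw az',az.round(2),'lin',(Rt.T@(t-s['tool_pos'])).round(1), 'yaw', np.radians(az-float(sys.argv[4])).round(3) if len(sys.argv)>4 else '', 'F',s['wrist_force'].round(1),'w',round(s['width'],1),'t',round(s['clock'],2),'q7',s['qpos'].round(2))
E
python3 go.py 479.8 -102 200 35.3
```

```text
pos [497.9 -30.1 198.3] jaw az 24.82 lin [ -1.6 -57.7 -46.7] yaw -0.183 F [ 1.   0.2 -0.5] w 85.7 t 10.0 q7 [ 0.1   0.26 -0.12  1.99  0.04  0.89  0.39]
```

Request:
servo_tool([
  {"linear": [-1, -30, -24], "yaw": -0.1, "hand": 1},
  {"linear": [-1, -57, -46], "yaw": -0.19, "hand": 1},
  {"linear": [-1, -57, -46], "yaw": -0.19, "hand": 1},
])

```text
clock: 10.25
tool_pos: [478.1, -107.1, 199.3]
ee_rot: [0.673, -0.213, 0.676, 0.212]
wrist_force: [-0.0, 0.5, 0.1]
width: 85.6
```

```bash
python3 cap.py 10 wrist;python3 go.py 479.8 -102 200 35.3
```

```text
10.3 [ 479.3 -103.4  199.4] [ 0.6733 -0.2123  0.6756  0.2125] [0.1 1.  0.1] 85.3 [ 0.24  0.25 -0.11  2.01  0.04  0.89  0.72]
pos [ 479.3 -103.4  199.4] jaw az 34.96 lin [-0.6  0.9  1.3] yaw -0.006 F [0.1 1.  0.1] w 85.3 t 10.3 q7 [ 0.24  0.25 -0.11  2.01  0.04  0.89  0.72]
```

View pics/wrist10.png

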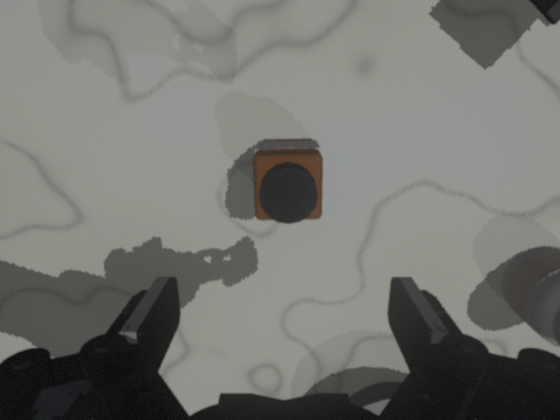

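```bash
python3 - <<'E'
from h import *
import pickle
m=pickle.load(open('pics/wrist10.pkl','rb'))
from cell import env
s=env.state(); Rt=R.from_quat(s['ee_rot'],scalar_first=True).as_matrix()
for uv,z in [((254,152),88),((321,152),88),((255,218.5),88),((322,218.5),88),((288,192),108)]:
    q=atz(m,uv,z); print(q.round(1),(Rt.T@(q-s['tool_pos'])).round(1))
E
```

```text
[438.3 -88.9  88. ] [111.5  35.3 -24.9]
[476.7 -61.9  88. ] [111.4  35.3  22. ]
[ 466.3 -129.8   88. ] [111.5 -14.3 -25.4]
[ 507.  -101.1   88. ] [111.3 -14.1  24.4]
[471.2 -94.5 108. ] [91.4 11.9 -1.2]
```

Request:
servo_tool([
  {"linear": [40, 1.5, -1], "yaw": 0, "hand": 1},
  {"linear": [80, 1.5, -1], "yaw": 0, "hand": 1},
  {"linear": [118, 1.5, -1], "yaw": 0, "hand": 1},
  {"linear": [145, 1.5, -1], "yaw": 0, "hand": 1},
  {"linear": [154, 1.5, -1], "yaw": 0, "hand": 1},
])

```text
clock: 10.72
tool_pos: [476.2, -96.8, 42.1]
ee_rot: [0.671, -0.214, 0.676, 0.217]
wrist_force: [-0.6, -0.2, -0.1]
width: 85.6
```

Request:
servo_tool([
  {"linear": [0, 0, 0], "yaw": 0, "hand": 0},
  {"linear": [0, 0, 0], "yaw": 0, "hand": -1},
  {"linear": [0, 0, 0], "yaw": 0, "hand": -1},
  {"linear": [0, 0, 0], "yaw": 0, "hand": -1},
  {"linear": [0, 0, 0], "yaw": 0, "hand": -1},
], force=22)

```text
clock: 11.13
tool_pos: [480.9, -98.9, 48.2]
ee_rot: [0.675, -0.215, 0.673, 0.214]
wrist_force: [-0.4, -0.2, 1.7]
width: 49.8
```

Request:
servo_tool([
  {"linear": [-12, 0, 0], "yaw": 0, "hand": -1},
  {"linear": [-45, 0, 0], "yaw": 0, "hand": -1},
  {"linear": [-85, 0, 0], "yaw": 0, "hand": -1},
  {"linear": [-125, 0, 0], "yaw": 0.05, "hand": -1},
  {"linear": [-165, 0, 0], "yaw": 0.1, "hand": -1},
])

```text
clock: 11.55
tool_pos: [479.3, -98.6, 214.3]
ee_rot: [0.684, -0.18, 0.683, 0.18]
wrist_force: [0.1, -0.9, -1.3]
width: 49.4
```

```bash
python3 go.py 562.3 405.9 285 -4.2
```

```text
pos [479.3 -98.6 214.3] jaw az 29.53 lin [-70.6 398.1 320.9] yaw 0.589 F [ 0.1 -0.9 -1.3] w 49.4 t 11.55 q7 [ 0.22  0.22 -0.1   2.    0.03  0.92  0.62]
```

Request:
servo_tool([
  {"linear": [-20, 25, 20], "yaw": 0.1, "hand": -1},
  {"linear": [-40, 52, 42], "yaw": 0.2, "hand": -1},
  {"linear": [-60, 80, 65], "yaw": 0.3, "hand": -1},
  {"linear": [-70, 110, 89], "yaw": 0.4, "hand": -1},
  {"linear": [-70, 141, 114], "yaw": 0.5, "hand": -1},
])

```text
clock: 11.97
tool_pos: [510.3, 81.8, 285.7]
ee_rot: [0.71, -0.004, 0.705, 0.004]
wrist_force: [1.3, 1.0, -1.8]
width: 50.0
```

```bash
python3 go.py 562.3 405.9 285 -4.2
```

```text
pos [510.3  81.8 285.7] jaw az 0.66 lin [  1.4 323.5  55.7] yaw 0.085 F [ 1.3  1.  -1.8] w 50.0 t 11.97 q7 [-0.08  0.19 -0.16  1.86  0.04  1.08 -0.25]
```

Request:
servo_tool([
  {"linear": [0, 38, 7], "yaw": 0.04, "hand": -1},
  {"linear": [0, 76, 13], "yaw": 0.08, "hand": -1},
  {"linear": [0, 114, 20], "yaw": 0.085, "hand": -1},
  {"linear": [0, 152, 26], "yaw": 0.085, "hand": -1},
  {"linear": [0, 190, 33], "yaw": 0.085, "hand": -1},
])

```text
clock: 12.38
tool_pos: [538.3, 272.5, 282.6]
ee_rot: [0.707, 0.024, 0.706, -0.024]
wrist_force: [-0.4, -0.6, -1.2]
width: 49.6
```

```bash
python3 go.py 562.3 405.9 285 -4.2
```

```text
pos [538.3 272.5 282.6] jaw az -3.85 lin [ -2.3 134.7  15. ] yaw 0.006 F [-0.4 -0.6 -1.2] w 49.6 t 12.38 q7 [-0.35  0.36 -0.23  1.66  0.09  1.14 -0.67]
```

Request:
servo_tool([
  {"linear": [0, 40, 4], "yaw": 0.006, "hand": -1},
  {"linear": [0, 80, 8], "yaw": 0.006, "hand": -1},
  {"linear": [0, 115, 12], "yaw": 0.006, "hand": -1},
  {"linear": [-2, 134, 15], "yaw": 0.006, "hand": -1},
  {"linear": [-2, 134, 15], "yaw": 0.006, "hand": -1},
])

```text
clock: 12.8
tool_pos: [560.7, 409.4, 283.7]
ee_rot: [0.706, 0.025, 0.707, -0.022]
wrist_force: [-0.9, -0.2, -1.3]
width: 49.8
```

```bash
python3 cap.py 11 wrist side scene; python3 go.py 562.3 405.9 285 -4.2; python3 - <<'E'
from h import *
crop('pics/scene11.png',340,120,110,100,5,'pics/f11.png')
crop('pics/side11.png',110,200,130,120,5,'pics/e11.png')
E
```

```text
12.95 [562.6 402.4 283.7] [ 0.7067  0.0256  0.7066 -0.0265] [-0.2 -0.1 -2.2] 49.8 [-0.51  0.52 -0.24  1.42  0.13  1.22 -0.84]
pos [562.6 402.4 283.7] jaw az -4.22 lin [-1.3  3.5 -0.5] yaw -0.0 F [-0.2 -0.1 -2.2] w 49.8 t 12.95 q7 [-0.51  0.52 -0.24  1.42  0.13  1.22 -0.84]
```

View pics/wrist11.png

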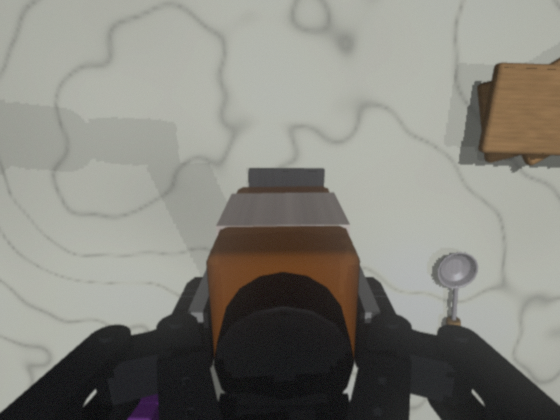

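View pics/e11.png

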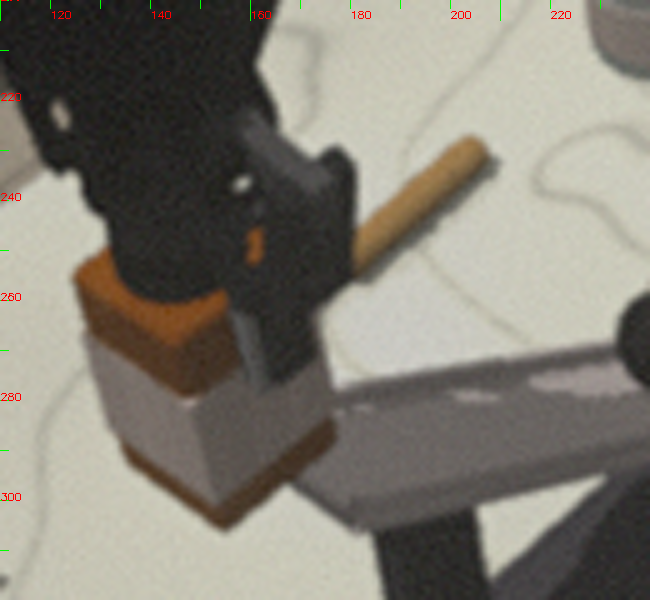

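View pics/f11.png

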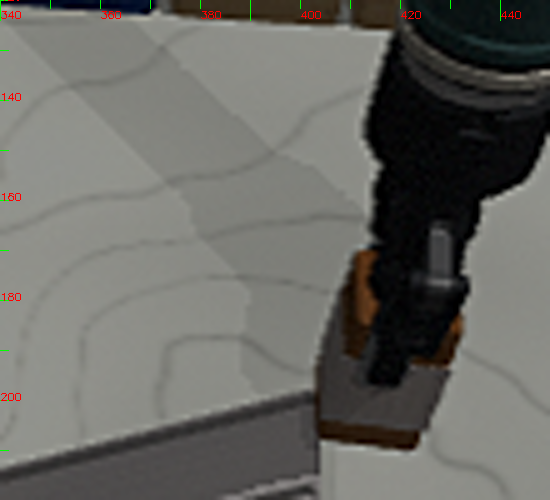

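Request:
servo_tool([
  {"linear": [10, 3.5, 0], "yaw": 0, "hand": -1},
  {"linear": [18, 3.5, 0], "yaw": 0, "hand": -1},
  {"linear": [22, 3.5, 0], "yaw": 0, "hand": -1},
  {"linear": [24, 3.5, 0], "yaw": 0, "hand": -1},
])

```text
clock: 13.28
tool_pos: [562.5, 405.6, 258.1]
ee_rot: [0.706, 0.026, 0.707, -0.027]
wrist_force: [-0.9, -0.1, -1.8]
width: 50.1
```

Request:
servo_tool([
  {"linear": [1, 0, 0], "yaw": 0, "hand": -1},
  {"linear": [2, 0, 0], "yaw": 0, "hand": -1},
  {"linear": [3, 0, 0], "yaw": 0, "hand": -1},
])

```text
clock: 13.53
tool_pos: [563.0, 406.9, 256.9]
ee_rot: [0.707, 0.026, 0.706, -0.026]
wrist_force: [0.3, 1.1, -1.6]
width: 50.0
```

Request:
servo_tool([
  {"linear": [1.5, 0, 0], "yaw": 0, "hand": -1},
  {"linear": [3, 0, 0], "yaw": 0, "hand": -1},
  {"linear": [4, 0, 0], "yaw": 0, "hand": -1},
])

```text
clock: 13.78
tool_pos: [563.1, 408.3, 255.9]
ee_rot: [0.708, 0.027, 0.706, -0.025]
wrist_force: [-2.5, -1.3, 12.6]
width: 49.6
```

Request:
servo_tool([
  {"linear": [1.5, 3, 0], "yaw": 0, "hand": -1},
  {"linear": [2.5, 6, 0], "yaw": 0, "hand": -1},
  {"linear": [4, 9, 0], "yaw": 0, "hand": -1},
])

```text
clock: 14.03
tool_pos: [563.9, 417.5, 252.4]
ee_rot: [0.708, 0.027, 0.705, -0.024]
wrist_force: [-1.6, -0.3, 10.2]
width: 49.8
```

```bash
python3 cap.py 12 side scene; python3 - <<'E'
from h import *
crop('pics/scene12.png',370,150,80,80,4,'pics/f12.png')
crop('pics/side12.png',110,240,80,80,4,'pics/e12.png')
a=cv2.imread('pics/f12.png');b=cv2.imread('pics/e12.png');cv2.imwrite('pics/g12.png',np.hstack([a,b]))
E
```

```text
14.13 [563.9 418.2 252.1] [ 0.7079  0.027   0.7054 -0.0239] [-1.3  1.5  8.5] 49.6 [-0.53  0.55 -0.24  1.43  0.13  1.17 -0.86]
```

View pics/g12.png

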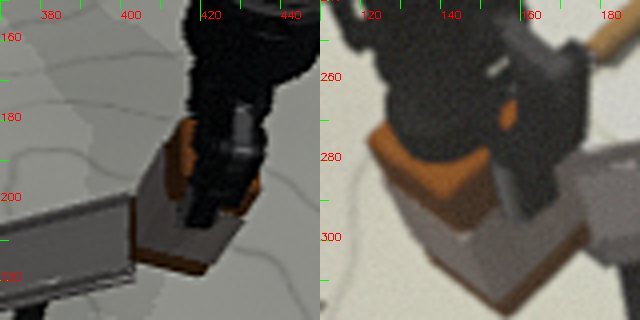

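Request:
servo_tool([
  {"linear": [1.2, 3, 0], "yaw": 0, "hand": -1},
  {"linear": [2.6, 6, 0], "yaw": 0, "hand": -1},
  {"linear": [4.2, 9, 0], "yaw": 0, "hand": -1},
  {"linear": [6, 12, 0], "yaw": 0, "hand": -1},
  {"linear": [7.8, 15, 0], "yaw": 0, "hand": -1},
])

```text
clock: 14.55
tool_pos: [565.0, 432.5, 243.8]
ee_rot: [0.708, 0.027, 0.706, -0.024]
wrist_force: [-0.5, -0.1, 6.5]
width: 49.4
```

Request:
servo_tool([
  {"linear": [2, 3, 0], "yaw": 0, "hand": -1},
  {"linear": [4.2, 6, 0], "yaw": 0, "hand": -1},
  {"linear": [6.6, 9, 0], "yaw": 0, "hand": -1},
  {"linear": [9.2, 12, 0], "yaw": 0, "hand": -1},
])

```text
clock: 14.88
tool_pos: [565.9, 444.0, 233.8]
ee_rot: [0.708, 0.027, 0.706, -0.025]
wrist_force: [-0.4, 0.2, 6.0]
width: 49.6
```

```bash
python3 cap.py 13 side scene; python3 - <<'E'
from h import *
crop('pics/scene13.png',370,150,80,80,4,'pics/f12.png')
crop('pics/side13.png',90,240,80,80,4,'pics/e12.png')
a=cv2.imread('pics/f12.png');b=cv2.imread('pics/e12.png');cv2.imwrite('pics/g13.png',np.hstack([a,b]))
E
```

```text
14.98 [565.9 444.6 233.2] [ 0.7075  0.0266  0.7058 -0.0243] [0.2 2.  4.2] 49.7 [-0.56  0.6  -0.23  1.4   0.14  1.16 -0.89]
```

View pics/g13.png

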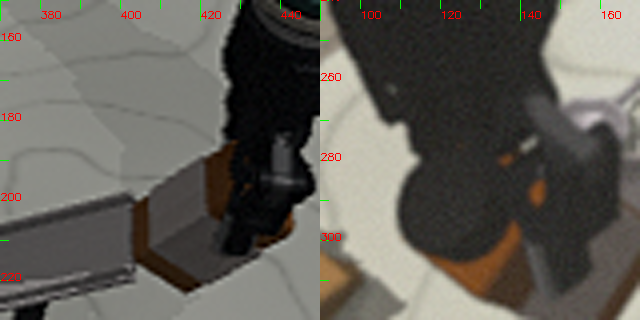

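Request:
servo_tool([
  {"linear": [2.8, 2.4, 0], "yaw": 0, "hand": -1},
  {"linear": [6, 4.8, 0], "yaw": 0, "hand": -1},
  {"linear": [9.5, 7.2, 0], "yaw": 0, "hand": -1},
  {"linear": [13, 9.4, 0], "yaw": 0, "hand": -1},
  {"linear": [14, 9.4, 0], "yaw": 0, "hand": -1},
])

```text
clock: 15.4
tool_pos: [566.7, 454.3, 218.9]
ee_rot: [0.708, 0.027, 0.706, -0.024]
wrist_force: [0.8, 5.4, 5.8]
width: 49.8
```

```bash
python3 cap.py 14 wrist scene; python3 - <<'E'
from h import *
crop('pics/scene14.png',370,150,90,80,6,'pics/f14.png')
E
```

```text
15.5 [566.7 454.3 219. ] [ 0.7076  0.027   0.7057 -0.024 ] [1.5 4.8 3.5] 50.0 [-0.57  0.62 -0.23  1.39  0.15  1.14 -0.9 ]
```

View pics/f14.png

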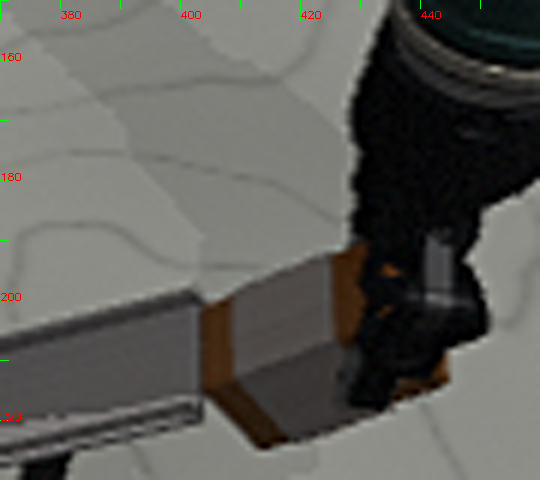

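View pics/wrist14.png

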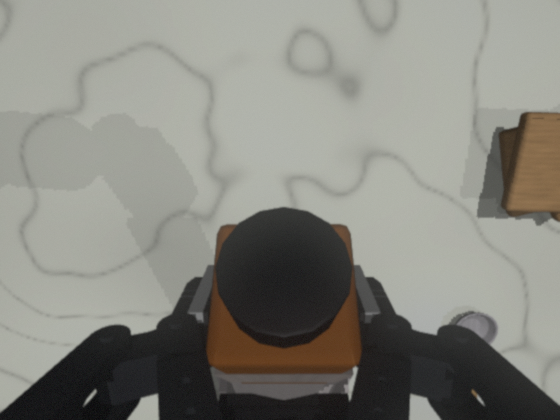

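Request:
servo_tool([
  {"linear": [-8, 2, 0], "yaw": 0, "hand": -1},
  {"linear": [-30, 2, 0], "yaw": 0, "hand": -1},
  {"linear": [-58, 0, 0], "yaw": 0, "hand": -1},
  {"linear": [-60, -30, 0], "yaw": 0, "hand": -1},
  {"linear": [-60, -65, 0], "yaw": 0, "hand": -1},
])

```text
clock: 15.92
tool_pos: [560.3, 389.4, 278.9]
ee_rot: [0.707, 0.025, 0.706, -0.024]
wrist_force: [0.6, -1.2, -1.2]
width: 49.8
```

```bash
python3 go.py 553.8 288.6 205 -4.2
```

```text
pos [560.3 389.4 278.9] jaw az -3.95 lin [  73.7 -101.2    0.4] yaw 0.004 F [ 0.6 -1.2 -1.2] w 49.8 t 15.92 q7 [-0.49  0.5  -0.24  1.45  0.12  1.2  -0.82]
```

Request:
servo_tool([
  {"linear": [0, -38, 0], "yaw": 0.004, "hand": -1},
  {"linear": [20, -75, 0], "yaw": 0.004, "hand": -1},
  {"linear": [45, -101, 0], "yaw": 0.004, "hand": -1},
  {"linear": [70, -101, 0], "yaw": 0.004, "hand": -1},
  {"linear": [74, -101, 0], "yaw": 0.004, "hand": -1},
])

```text
clock: 16.33
tool_pos: [551.8, 281.6, 199.0]
ee_rot: [0.704, 0.027, 0.709, -0.031]
wrist_force: [-1.3, -0.3, -1.9]
width: 49.7
```

```bash
python3 cap.py 15 wrist scene side; python3 go.py 553.8 288.6 158 -4.2;python3 - <<'E'
from h import *
crop('pics/scene15.png',290,150,120,100,5,'pics/f15.png')
crop('pics/side15.png',160,210,130,100,5,'pics/e15.png')
E
```

```text
16.48 [553.7 287.8 203.9] [ 0.7063  0.0269  0.7069 -0.0267] [ 0.6  1.2 -2.4] 49.9 [-0.36  0.47 -0.23  1.68  0.12  1.01 -0.71]
pos [553.7 287.8 203.9] jaw az -4.34 lin [45.9  0.8  0.1] yaw -0.002 F [ 0.6  1.2 -2.4] w 49.9 t 16.48 q7 [-0.36  0.47 -0.23  1.68  0.12  1.01 -0.71]
```

View pics/f15.png

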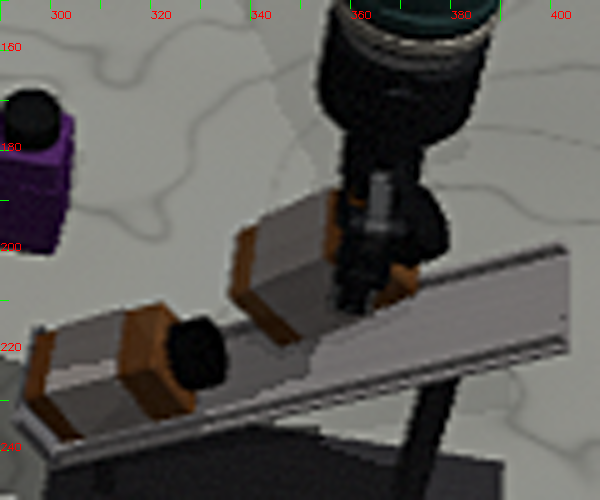

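View pics/wrist15.png

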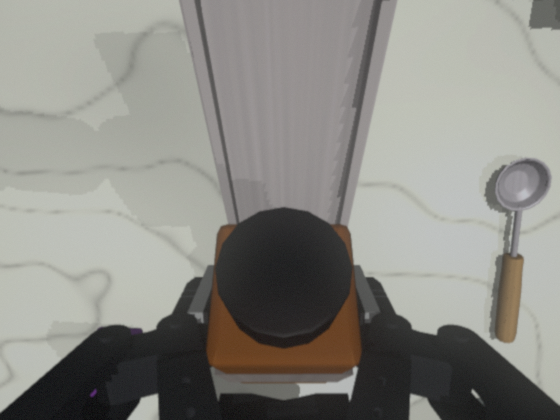

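```bash
python3 - <<'E'
from h import *
crop('pics/wrist15.png',170,0,230,200,3,'pics/d15.png')
E
```

```text
(no output)
```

View pics/d15.png

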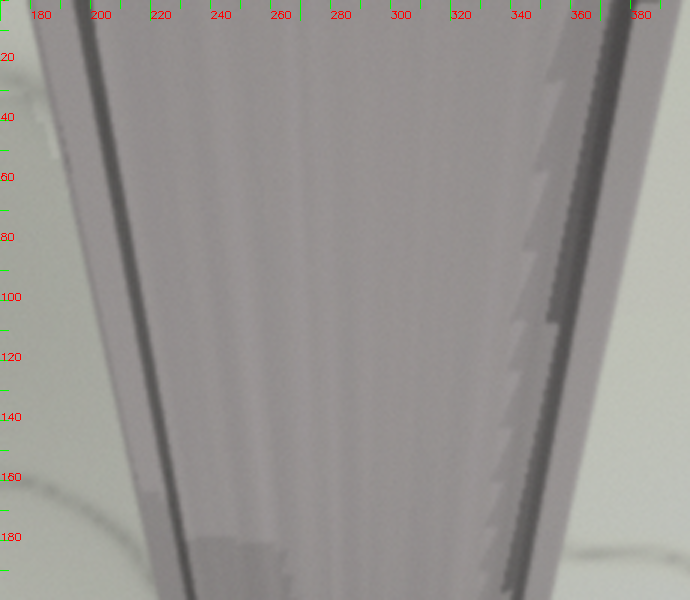

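```bash
python3 - <<'E'
from chute import *
import pickle
m=pickle.load(open('pics/wrist15.pkl','rb'))
lines=[((195,0),29),((231.7,200),29),((380.5,0),-29),((345,200),-29)]
def f(p):
    L=[(p[1]-146)/3]
    for uv,y in lines:
        q=P(m,B(p,[(180,y,8),(280,y,8)])); d=q[1]-q[0]; n=np.array([-d[1],d[0]])/np.linalg.norm(d); L.append((np.array(uv)-q[0])@n)
    return np.array(L)
r=least_squares(f,[543,146,1.494],x_scale=[10,10,.05]);print(r.x,r.fun.round(2))
s=env.state(); Rt=R.from_quat(s['ee_rot'],scalar_first=True).as_matrix()
for p in (np.array([543.4,146,1.498]),r.x):
  d=s['tool_pos'][:2]-p[:2]; c,sn=np.cos(p[2]),np.sin(p[2]); print('h',d@[c,sn],'lat',d@[-sn,c],'tool yaw err',np.arctan2(Rt[1,1],Rt[0,1])-p[2])
E
```

```text
[543.66143306 142.89804916   1.49935144] [-1.03  0.21 -1.05 -0.23  1.09]
h 142.1763509992402 lat 0.047604518972583776 tool yaw err -0.0030035751592698556
h 145.2516607852742 lat 0.3376574095177034 tool yaw err -0.004355018422574464
```

Request:
servo_tool([
  {"linear": [12, 0, 0], "yaw": 0, "hand": -1},
  {"linear": [24, 0, 0], "yaw": 0, "hand": -1},
  {"linear": [30, 0, 0], "yaw": 0, "hand": -1},
  {"linear": [34, 0, 0], "yaw": 0, "hand": -1},
  {"linear": [37, 0, 0], "yaw": 0, "hand": -1},
])

```text
clock: 16.9
tool_pos: [553.6, 286.8, 165.7]
ee_rot: [0.706, 0.027, 0.707, -0.027]
wrist_force: [0.6, 0.2, -2.2]
width: 49.6
```

Request:
servo_tool([
  {"linear": [2, 0, 0], "yaw": 0, "hand": -1},
  {"linear": [4, 0, 0], "yaw": 0, "hand": -1},
  {"linear": [5, 0, 0], "yaw": 0, "hand": -1},
])

```text
clock: 17.15
tool_pos: [554.3, 286.9, 162.7]
ee_rot: [0.707, 0.027, 0.706, -0.027]
wrist_force: [-1.9, -1.2, 7.4]
width: 49.8
```

Request:
servo_tool([
  {"linear": [1.5, 0, 0], "yaw": 0, "hand": -1},
  {"linear": [3, 0, 0], "yaw": 0, "hand": -1},
  {"linear": [4, 0, 0], "yaw": 0, "hand": -1},
])

```text
clock: 17.4
tool_pos: [555.2, 287.1, 159.7]
ee_rot: [0.708, 0.028, 0.705, -0.027]
wrist_force: [-0.9, -0.6, 6.6]
width: 49.8
```

Request:
servo_tool([
  {"linear": [1, 0, 0], "yaw": 0, "hand": -1},
  {"linear": [2, 0, 0], "yaw": 0, "hand": -1},
])

```text
clock: 17.57
tool_pos: [555.4, 287.1, 157.8]
ee_rot: [0.708, 0.028, 0.705, -0.027]
wrist_force: [-0.5, 0.2, 6.4]
width: 50.0
```

Request:
servo_tool([
  {"linear": [1, 0, 0], "yaw": 0, "hand": -1},
  {"linear": [2, 0, 0], "yaw": 0, "hand": -1},
])

```text
clock: 17.73
tool_pos: [555.5, 287.0, 155.8]
ee_rot: [0.708, 0.028, 0.705, -0.027]
wrist_force: [-0.7, -1.6, 6.1]
width: 50.0
```

Request:
servo_tool([
  {"linear": [1, 0, 0], "yaw": 0, "hand": -1},
  {"linear": [2, 0, 0], "yaw": 0, "hand": -1},
])

```text
clock: 17.9
tool_pos: [555.5, 286.9, 153.7]
ee_rot: [0.708, 0.028, 0.705, -0.027]
wrist_force: [0.4, -1.0, 5.4]
width: 49.4
```

```bash
python3 cap.py 16 wrist scene side; python3 - <<'E'
from h import *
crop('pics/scene16.png',290,170,120,80,5,'pics/f16.png')
crop('pics/wrist16.png',180,160,200,220,2,'pics/d16.png')
E
```

```text
18.05 [555.5 286.8 153.5] [ 0.7078  0.0277  0.7053 -0.027 ] [ 0.8 -1.2  6.3] 50.1 [-0.37  0.52 -0.22  1.72  0.14  0.91 -0.72]
```

View pics/f16.png

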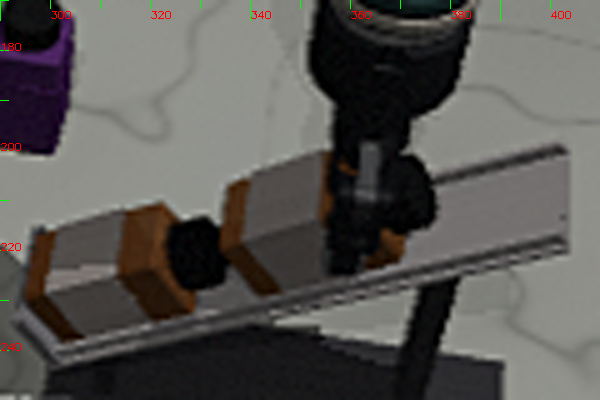

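View pics/d16.png

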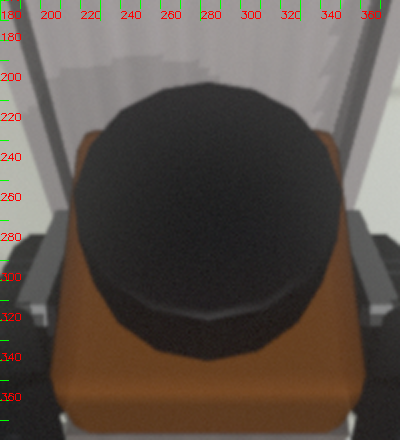

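```bash
python3 - <<'E'
from jarfit import *
obs=[((216.5,258),(54,20,0)),((352,258),(54,-20,0)),((284,203),(54,0,-20)),((284,319),(54,0,20)),((284,340),(34,0,20)),((206,348),(33,25,25)),((361,348),(33,-25,25))]
fit(16,obs,p=np.array([543.5,146,1.498]),x0=(170,25,0,0))
E
```

```text
x,z,tilt deg,lat 171.6 22.8 9.5 -1.0
[[2.9, -1.4], [-4.0, -2.2], [-0.7, -2.2], [0.2, 3.0], [0.1, -4.9], [1.9, 4.1], [-0.6, 3.1]]
```

```bash
python3 - <<'E'
from h import *
crop('pics/scene16.png',290,195,80,55,10,'pics/f16b.png')
crop('pics/side16.png',180,220,110,75,7,'pics/e16b.png')
E
```

```text
(no output)
```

View pics/f16b.png

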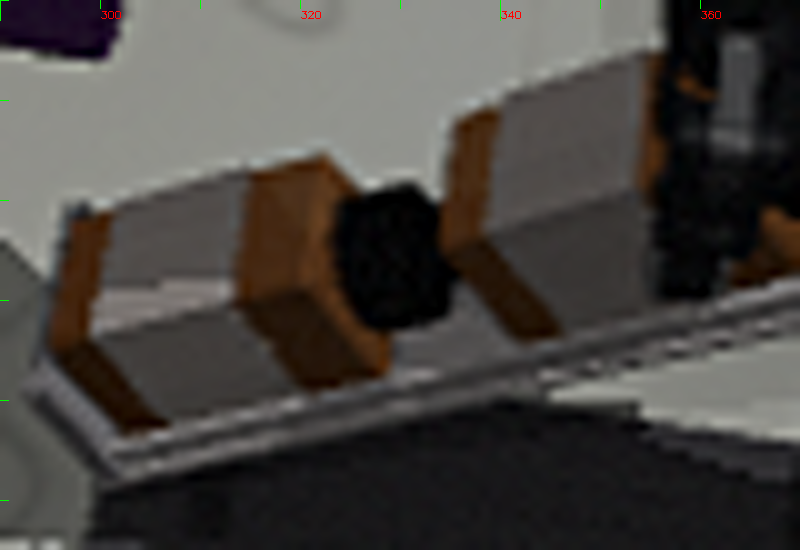

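View pics/e16b.png

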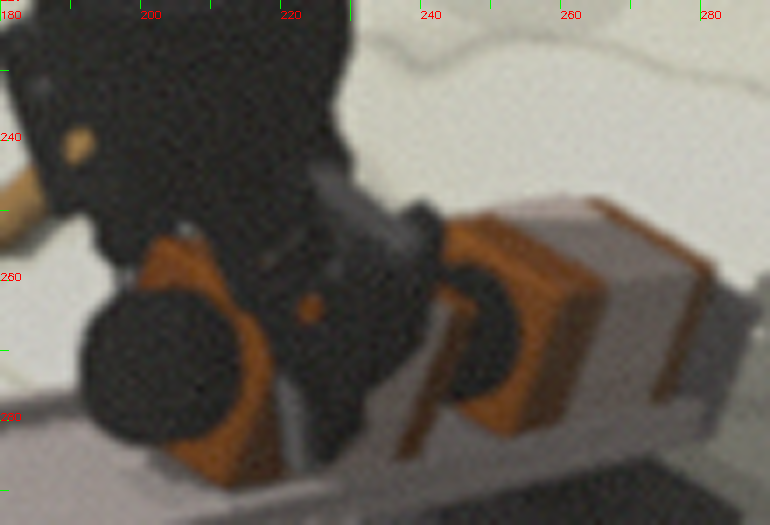

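```bash
python3 - <<'E'
from chute import *
def J(q,L):
    u,w,v=L; t=q[2]; return (q[0]+u*np.cos(t)-v*np.sin(t), q[3]+w, q[1]+u*np.sin(t)+v*np.cos(t))
oB=[(sc,(302.5,238),(-54,-25,-25)),(sc,(294.8,229.5),(-54,-25,25)),(sc,(329,232),(34,-25,-25)),(sc,(320.3,224),(34,-25,25)),(sc,(322.5,210.7),(34,25,25))]
def fb(p): return np.concatenate([P(m,B(p,J((54,25,0,0),L)))[0]-uv for m,uv,L in oB])
r=least_squares(fb,[543,146,1.498],x_scale=[10,10,.05]); print(r.x,r.fun.reshape(-1,2).round(1).tolist())
p=r.x
oA=[(sc,(336.2,206),(-54,25,25)),(sc,(334.4,219.3),(-54,-25,25)),(sc,(343.5,228.8),(-54,-25,-25))]
def nl(q,base):
    # near-top edge line point
    a_,b_=P(sc,B(p,[J(q,(-54,-25,25)),J(q,(34,-25,25))])); d=b_-a_; n=np.array([-d[1],d[0]])/np.linalg.norm(d); return (np.array([355,214])-a_)@n
def fa(q): return np.concatenate([P(m,B(p,J(q,L)))[0]-uv for m,uv,L in oA]+[[nl(q,0)*2]])
r=least_squares(fa,[170,25,0,0],x_scale=[10,10,.1,3]); print(r.x, np.degrees(r.x[2]),r.fun.round(1))
for t in (0,5,10):
    q=(170,28,np.radians(t),0); a_,b_=P(sc,B(p,[J(q,(-54,-25,25)),J(q,(34,-25,25))])); print(t,(b_-a_)[1]/(b_-a_)[0])
E
```

```text
[544.84016555 142.63820145   1.481586  ] [[-0.1, 1.5], [-1.2, -0.3], [0.2, 1.6], [0.4, -1.3], [0.6, -1.6]]
[ 1.52868828e+02 -2.46185971e+01  2.37959485e-02  5.15022162e+01] 1.3634074171504171 [ 0.5  0.3  0.3 -0.2 -0.6  0.7  0.4]
0 -0.24218608917699527
5 -0.3153337618264771
10 -0.3966515810760043
```

Request:
servo_tool([
  {"linear": [1, 0, 0], "yaw": 0, "hand": -1},
  {"linear": [2, 0, 0], "yaw": 0, "hand": -1},
])

```text
clock: 18.22
tool_pos: [555.4, 286.9, 151.5]
ee_rot: [0.708, 0.028, 0.705, -0.027]
wrist_force: [1.2, -1.3, 6.0]
width: 49.5
```

Request:
servo_tool([
  {"linear": [1, 0, 0], "yaw": 0, "hand": -1},
  {"linear": [2, 0, 0], "yaw": 0, "hand": -1},
])

```text
clock: 18.38
tool_pos: [555.5, 287.0, 150.3]
ee_rot: [0.708, 0.028, 0.705, -0.027]
wrist_force: [-2.0, -3.3, 14.8]
width: 49.7
```

Request:
servo_tool([
  {"linear": [0.5, -1.7, 0], "yaw": 0, "hand": -1},
  {"linear": [1.6, -3.4, 0], "yaw": 0, "hand": -1},
])

```text
clock: 18.55
tool_pos: [555.5, 284.5, 148.9]
ee_rot: [0.708, 0.028, 0.705, -0.026]
wrist_force: [0.6, -0.0, 10.7]
width: 49.7
```

Request:
servo_tool([
  {"linear": [1.0, -1.7, 0], "yaw": 0, "hand": -1},
  {"linear": [2.0, -3.4, 0], "yaw": 0, "hand": -1},
])

```text
clock: 18.72
tool_pos: [555.2, 280.9, 146.5]
ee_rot: [0.708, 0.028, 0.705, -0.026]
wrist_force: [-0.6, 0.1, 8.2]
width: 49.6
```

Request:
servo_tool([
  {"linear": [1.0, -1.7, 0], "yaw": 0, "hand": -1},
  {"linear": [2.0, -3.4, 0], "yaw": 0, "hand": -1},
])

```text
clock: 18.88
tool_pos: [554.9, 277.4, 144.3]
ee_rot: [0.708, 0.028, 0.705, -0.026]
wrist_force: [0.2, -0.0, 6.7]
width: 49.4
```

Request:
servo_tool([
  {"linear": [1.1, -1.7, 0], "yaw": 0, "hand": -1},
  {"linear": [2.2, -3.4, 0], "yaw": 0, "hand": -1},
])

```text
clock: 19.05
tool_pos: [554.6, 274.1, 142.1]
ee_rot: [0.708, 0.028, 0.705, -0.026]
wrist_force: [-0.2, -0.1, 8.0]
width: 49.9
```

Request:
servo_tool([
  {"linear": [1.1, -1.7, 0], "yaw": 0, "hand": -1},
  {"linear": [2.2, -3.4, 0], "yaw": 0, "hand": -1},
])

```text
clock: 19.22
tool_pos: [554.7, 273.9, 141.7]
ee_rot: [0.709, 0.029, 0.704, -0.024]
wrist_force: [-2.4, 6.8, 17.3]
width: 49.9
```

```bash
python3 cap.py 17 scene side; python3 - <<'E'
from h import *
crop('pics/scene17.png',290,190,90,55,7,'pics/f.png')
crop('pics/side17.png',190,235,100,60,7,'pics/e.png')
a=cv2.imread('pics/f.png')[:300,:630];b=cv2.imread('pics/e.png')[:300,:630];cv2.imwrite('pics/g17.png',np.vstack([a,b]))
E
```

```text
19.32 [554.7 273.9 141.7] [ 0.7089  0.0291  0.7043 -0.0242] [-1.5  5.4 12.6] 50.1 [-0.35  0.53 -0.22  1.75  0.14  0.87 -0.7 ]
```

View pics/g17.png

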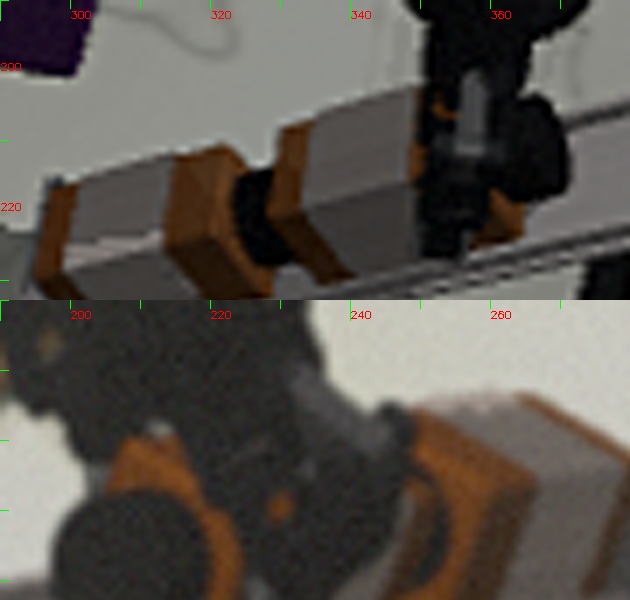

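Request:
servo_tool([
  {"linear": [-0.5, 1, 0], "yaw": 0, "hand": -1},
  {"linear": [-0.5, 1, 0], "yaw": 0, "hand": -0.2},
  {"linear": [-0.5, 1, 0], "yaw": 0, "hand": 0.5},
  {"linear": [-0.5, 1, 0], "yaw": 0, "hand": 0.5},
  {"linear": [-0.5, 1, 0], "yaw": 0, "hand": 0.5},
])

```text
clock: 19.73
tool_pos: [552.8, 270.6, 138.2]
ee_rot: [0.707, 0.027, 0.707, -0.027]
wrist_force: [-0.5, -0.1, -0.4]
width: 64.0
```

Request:
servo_tool([
  {"linear": [-10, 0, 0], "yaw": 0, "hand": 0.5},
  {"linear": [-35, 0, 0], "yaw": 0, "hand": 0.5},
  {"linear": [-70, 0, 0], "yaw": 0, "hand": 0.5},
  {"linear": [-105, 0, 0], "yaw": 0, "hand": 0.5},
  {"linear": [-120, 0, 0], "yaw": 0, "hand": 0},
])

```text
clock: 20.15
tool_pos: [554.4, 271.7, 263.6]
ee_rot: [0.709, 0.029, 0.704, -0.026]
wrist_force: [0.9, 0.8, 0.3]
width: 53.6
```

```bash
python3 cap.py 18 wrist scene side; python3 - <<'E'
from h import *
crop('pics/scene18.png',290,190,90,55,7,'pics/f.png')
crop('pics/side18.png',190,235,100,60,7,'pics/e.png')
a=cv2.imread('pics/f.png')[:300,:630];b=cv2.imread('pics/e.png')[:300,:630];cv2.imwrite('pics/g18.png',np.vstack([a,b]))
E
```

```text
20.3 [553.4 271.  260.2] [ 0.7076  0.0279  0.7055 -0.0268] [-0.4  0.5 -0.2] 42.8 [-0.33  0.4  -0.23  1.65  0.1   1.1  -0.67]
```

View pics/g18.png

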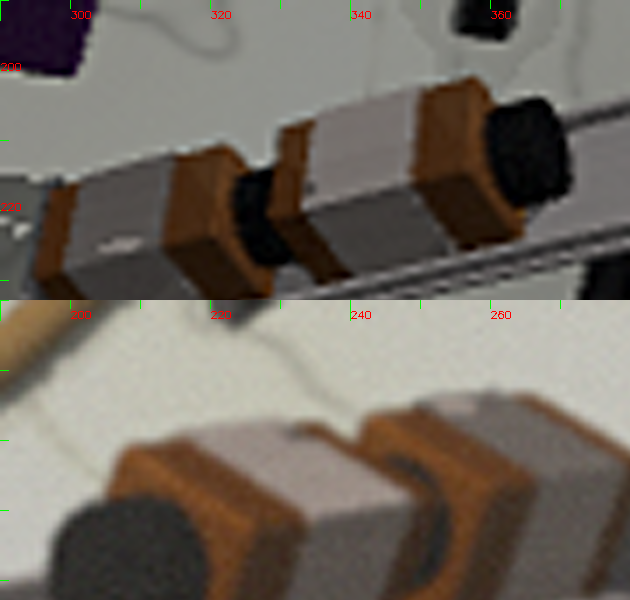

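View pics/wrist18.png

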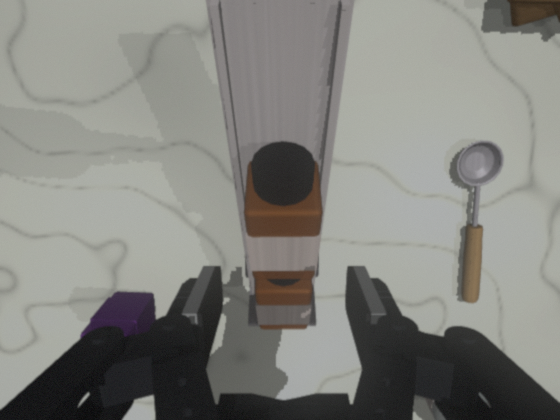

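Request:
servo_tool([
  {"linear": [0, 30, 0], "yaw": 0, "hand": -1},
  {"linear": [0, 60, -1], "yaw": 0, "hand": -1},
  {"linear": [0, 76, -1], "yaw": 0, "hand": -1},
  {"linear": [20, 76, -1], "yaw": 0, "hand": -1},
  {"linear": [40, 76, -1], "yaw": 0, "hand": -1},
])

```text
clock: 20.72
tool_pos: [557.1, 348.3, 217.3]
ee_rot: [0.707, 0.026, 0.707, -0.026]
wrist_force: [1.3, -0.3, -0.7]
width: 0.6
```

```bash
python3 go.py 557.7 342.5 194 -4.2;python3 cap.py 19 wrist
```

```text
pos [557.1 348.3 217.3] jaw az -4.25 lin [23.3 -5.7  1. ] yaw -0.001 F [ 1.3 -0.3 -0.7] w 0.6 t 20.72 q7 [-0.44  0.51 -0.24  1.59  0.13  1.06 -0.79]
20.77 [555.  345.4 211.7] [ 0.7041  0.0248  0.7091 -0.0285] [-1.2 -3.1 -3.6] 0.0 [-0.44  0.51 -0.24  1.59  0.13  1.06 -0.79]
```

View pics/wrist19.png

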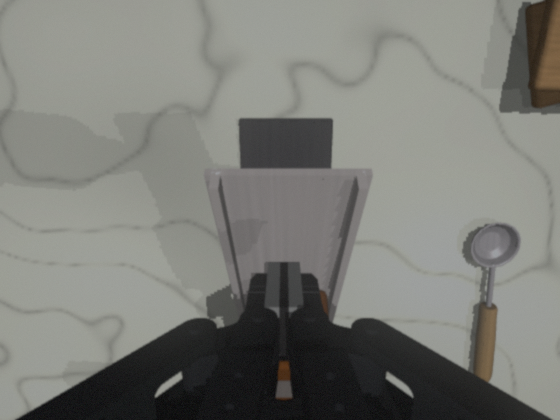

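Request:
servo_tool([
  {"linear": [12, -3, 0], "yaw": 0, "hand": -1},
  {"linear": [22, -3, 0], "yaw": 0, "hand": -1},
  {"linear": [24, -3, 0], "yaw": 0, "hand": -1},
  {"linear": [24, -3, 0], "yaw": 0, "hand": -1},
])

```text
clock: 21.1
tool_pos: [557.2, 343.0, 193.5]
ee_rot: [0.706, 0.027, 0.707, -0.028]
wrist_force: [0.2, 0.3, -0.5]
width: -0.2
```

Request:
servo_tool([
  {"linear": [2, -4, 0], "yaw": 0, "hand": -1},
  {"linear": [4, -8, 0], "yaw": 0, "hand": -1},
  {"linear": [6, -11, 0], "yaw": 0, "hand": -1},
])

```text
clock: 21.35
tool_pos: [557.0, 332.0, 188.7]
ee_rot: [0.707, 0.028, 0.706, -0.027]
wrist_force: [0.4, 0.1, -0.2]
width: -0.3
```

Request:
servo_tool([
  {"linear": [1, -2, 0], "yaw": 0, "hand": -1},
  {"linear": [2, -4, 0], "yaw": 0, "hand": -1},
  {"linear": [3, -6, 0], "yaw": 0, "hand": -1},
])

```text
clock: 21.6
tool_pos: [556.2, 326.4, 185.3]
ee_rot: [0.707, 0.027, 0.706, -0.027]
wrist_force: [0.4, -0.4, 0.5]
width: -0.1
```

Request:
servo_tool([
  {"linear": [1, -2, 0], "yaw": 0, "hand": -1},
  {"linear": [2, -4, 0], "yaw": 0, "hand": -1},
])

```text
clock: 21.77
tool_pos: [555.7, 322.5, 183.1]
ee_rot: [0.707, 0.027, 0.707, -0.027]
wrist_force: [0.7, 0.8, -0.1]
width: 0.2
```

Request:
servo_tool([
  {"linear": [0.7, -1.5, 0], "yaw": 0, "hand": -1},
  {"linear": [1.4, -3, 0], "yaw": 0, "hand": -1},
])

```text
clock: 21.93
tool_pos: [555.6, 319.8, 181.8]
ee_rot: [0.707, 0.027, 0.706, -0.027]
wrist_force: [-0.8, 3.6, 2.1]
width: 0.0
```

Request:
servo_tool([
  {"linear": [0.7, -1.5, 0], "yaw": 0, "hand": -1},
  {"linear": [1.4, -3, 0], "yaw": 0, "hand": -1},
])

```text
clock: 22.1
tool_pos: [555.8, 319.6, 181.7]
ee_rot: [0.708, 0.029, 0.706, -0.025]
wrist_force: [0.0, 7.8, 4.5]
width: 0.3
```

Request:
servo_tool([
  {"linear": [0.7, -1.5, 0], "yaw": 0, "hand": -1},
  {"linear": [1.4, -3, 0], "yaw": 0, "hand": -1},
  {"linear": [2, -4, 0], "yaw": 0, "hand": -1},
])

```text
clock: 22.35
tool_pos: [555.8, 319.6, 181.7]
ee_rot: [0.709, 0.03, 0.705, -0.022]
wrist_force: [0.8, 12.5, 9.6]
width: -0.0
```

```bash
python3 cap.py 20 scene side
```

```text
22.45 [555.8 319.6 181.7] [ 0.7087  0.03    0.7046 -0.022 ] [ 1.1 11.   7.6] 0.3 [-0.4   0.51 -0.23  1.67  0.13  0.97 -0.75]
```

Request:
servo_tool([
  {"linear": [-6, 10, 0], "yaw": 0, "hand": -1},
  {"linear": [-14, 22, 0], "yaw": 0, "hand": -1},
  {"linear": [-45, 26, 0], "yaw": 0, "hand": -1},
  {"linear": [-85, 26, 0], "yaw": 0, "hand": -1},
  {"linear": [-120, 26, 0], "yaw": 0, "hand": -1},
])

```text
clock: 22.87
tool_pos: [556.5, 339.0, 299.6]
ee_rot: [0.706, 0.026, 0.707, -0.027]
wrist_force: [0.7, -0.1, 0.8]
width: -0.0
```

Request:
servo_tool([
  {"linear": [0, -35, 0], "yaw": 0, "hand": -1},
  {"linear": [0, -70, 0], "yaw": 0, "hand": -1},
  {"linear": [0, -105, 0], "yaw": 0, "hand": -1},
  {"linear": [0, -140, 0], "yaw": 0, "hand": -1},
  {"linear": [0, -140, 0], "yaw": 0, "hand": -1},
])

```text
clock: 23.28
tool_pos: [547.1, 190.3, 298.6]
ee_rot: [0.706, 0.029, 0.706, -0.033]
wrist_force: [0.1, -0.1, -0.9]
width: 0.1
```

```bash
python3 cap.py 21 wrist scene side; python3 - <<'E'
from h import *
crop('pics/scene21.png',285,185,125,85,6,'pics/f21.png')
crop('pics/side21.png',150,230,150,90,5,'pics/e21.png')
crop('pics/wrist21.png',180,0,200,200,3,'pics/d21.png')
E
```

```text
23.43 [546.2 199.3 298.7] [ 0.7065  0.0275  0.7066 -0.0274] [ 0.8  0.3 -0.8] 0.1 [-0.23  0.3  -0.22  1.69  0.07  1.16 -0.55]
```

View pics/f21.png

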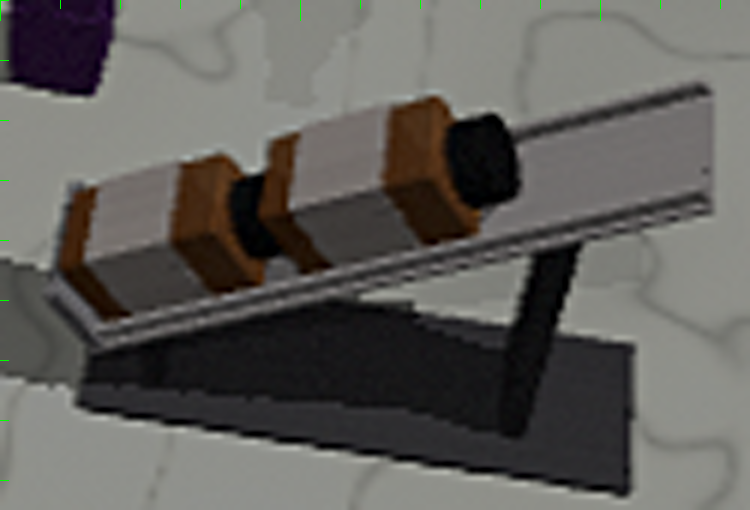

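View pics/e21.png

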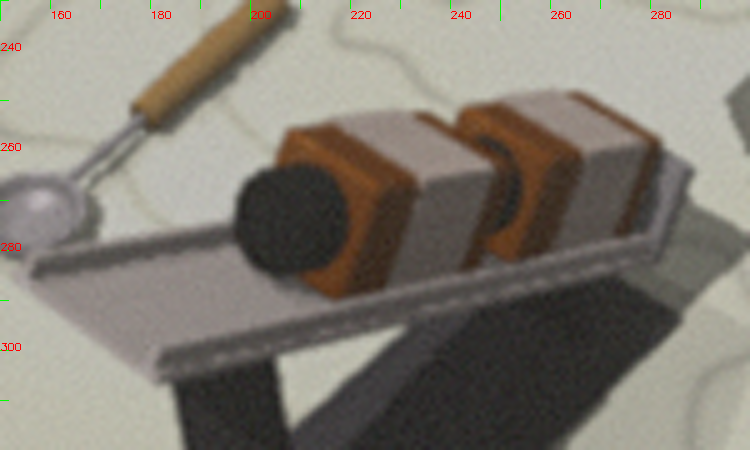

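View pics/wrist21.png

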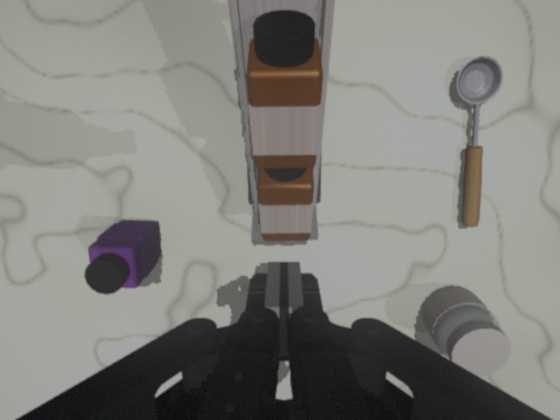

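View pics/scene21.png

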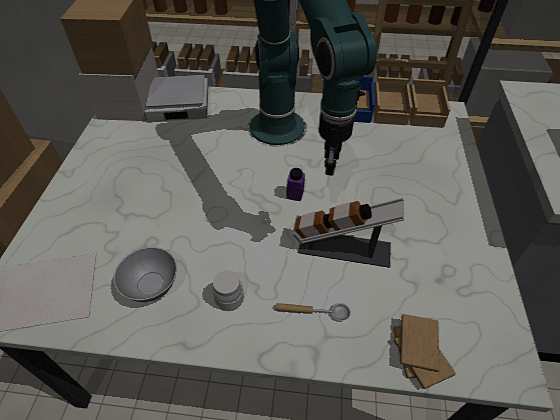

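Both jars lie flat and aligned between the rails, and they look in contact with each other. The lower jar sits against the stop. The bowl, tub and spoon are where they started, and the arm is clear, so I'm handing in.

```bash
python3 - <<'E'
from cell import env
print(env.close_job())
E
```

```text
the job is handed in; nothing more can be done
None
```

Both jars are loaded in the chute, caps uphill, and the job is handed in at about 23 s of the 72 s allowed.

- **Lower jar (jar_b):** I picked it up lying down, pressed it onto the slope until it turned flat, then slid it down while still gripped until the stop blocked it.
- **Upper jar (jar_a):** I picked it up standing and tilted it against the chute's upper edge. I then set it on the bed, pressed it flat, and slid it down while gripped until it met the lower jar's cap.

**Last checks:** With the fingers shut, I pushed the upper jar's cap downhill with about 16 N, and neither jar moved. The final pictures show both jars flat between the rails, in line and touching. The bowl, tub, spoon and purple jar look unmoved, and the arm touches nothing.

**Disagreements:** My camera estimates of the chute's position differed by about 5 mm along its length. One fit put jar_a at a 9.5° tilt when a line in the scene picture suggested about 3°. I relied on the felt contacts instead: the rise in force as each jar went flat, and the two blocked slides.

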